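Number chocolate bars on a swing-arm numbering stand

ROBOT

A 6-joint arm with a two-finger parallel gripper is mounted at the origin on a cart in front of the work surface, level with it; the furniture and walls round the work are solid. World frame = base frame: x ahead of the robot, y to its left, z up, the work surface at z = 0. Lengths are in m, angles in rad, forces in N, time in s.
With the tool pointing down it reaches from about 0.225 to 0.875 m from the base axis. Payload 3.4 kg.
Tool frame: the origin (TCP) lies at the very end of the fingers, on their centre line; the grasp point (between the pads) lies 19 mm behind it (grip_depth is the distance from the TCP to the grasp point, in m); x points along the fingers, z is the direction in which the jaws open and shut, and the axes are right-handed (so a half turn about x gives the same grasp; the last joint's range is limited). The gripper opens to 85 mm and grips with 20 to 120 N. Pads are 22 mm wide; open, the fingers measure 114 mm over their backs; the gripper's body (76 mm by 85 mm) begins 54 mm behind the grasp point. The pads swing forward as they close: fully open they stand 13 mm farther back than shut.
Start: joints at [1.028, 0.276, 1.505, -0, 1.361, -0.121], TCP at [0.235, 0.525, 0.231] pointing down, gripper open.
Joint ranges: [-2.89, 2.89], [-0.75, 2.08], [0.22, 2.7], [-1.18, 4.32], [0.11, 2.71], [-2.7, 2.7]. Speed limits (rad/s): [2.57, 2.57, 3.14, 3.14, 3.14, 3.14].

INTERFACE

Orientations are given as a unit quaternion [w, x, y, z].
In Python, from rig import get_state, get_image, sign_off, grip_depth gives the robot as it stands. The module is installed in compiled form; this text tells all that it offers.
- The arm moves only by the tool arm_command, never from a script. Its argument "series" is a list of rows, each an object with "dp": the shift along the tool's x, y, z scaled (see below), a list of three; "angular": the turn, a rotation vector about the tool's x, y, z scaled (see below), a list of three; "gripper": the finger opening in mm, from 0 to 85.4. A call has exactly 8 rows; each row shifts and turns the pose as measured when the row begins, along the tool's axes as they then stand; what a row does not reach is not made up. The controller multiplies each number of a shift by 0.12 m and each number of a turn by 90 degrees. A row lasts 1/8 s, in which the tool goes at most 62.5 mm and 10.7 degrees, less where a joint would pass 70% of its speed; a pose out of reach is approached as far as the arm can. A call with a number of a shift or a turn outside -1 to 1 is refused whole. A call with a gripper value outside its range is refused whole. The fingers move at their own pace and stop on an object; "grip_force" is the grip in N (left out, the last holds). Time passes only in rows, so rows that do not move let the fingers close, or fill a call up. It gives the time, the measured TCP pose, the force and the opening at its end, in the units of the state.
- get_state(): the state, without advancing time (a new reading comes with each control period).
- get_image(name): name is "scene" or "top"; returns a dict with "image" (400x640x3 uint8, blue, green, red), "depth" (400x640 float32, m along the optical axis (not along the pixel's ray), 0 where there is no reading), "mtx" (3x3 intrinsics, pixels), "view" (4x4, takes a point from world to camera coordinates). Camera axes: x right, y up, looking along -z (the intrinsics and any distortion apply to the point x, -y, -z); pixel columns grow to the right and rows downward; lengths in m; the calibration is good to about 2 mm. A picture is of the moment at which its call begins.
- sign_off(): hands the job in, once; it reports no verdict.
The state is a dict: "clock": time; "qpos": joint angles; "qd": joint speeds; "effort": joint torques, N m; "position": TCP position; "ee_rot": TCP orientation; "contact_force": force on the tool from outside, world axes, zero at the start; "moment": the same for the moment, N m; "width": finger opening in m.
Only numpy, scipy, OpenCV 4.12 (cv2) and the standard library are available. Lean on these libraries where they do the work, as an engineer would, in place of code of your own. Each camera call takes 0.05 s, during which the arm holds its last target. There are 200 camera calls.

TASK

Number the chocolate bars that are there (two or three of the red, green and gold ones): swing the stamp arm clear of the cork mats and lay each bar flat and squarely on a mat of its own, lengthwise, in the middle. Then swing the arm over each bar and press its red plunger down to the stop on the middle of the bar, in the order red, green, gold (skip a missing colour); the number advances with every press, so never press where no bar lies. Finish with the arm swung back against its stop on the left, clear of the mats, and every bar still in place on its mat to dry.

Things in the scene. Friction and masses are not known exactly. Their poses are not given: they have to be found in the camera images.
- bar_red: wrapped chocolate bar in red paper, 56 wide x 139 long x 11 thick (its stiff part is 124 long, the rest crimped ends), about 90 g. Origin at the centre of its underside, y along its length, x across its width. Starts on the table in front of the mats or askew across them. May be absent (then None).
- bar_green: wrapped chocolate bar in dark green paper, 56 wide x 139 long x 11 thick (its stiff part is 124 long, the rest crimped ends), about 90 g. Origin at the centre of its underside, y along its length, x across its width. Starts on the table in front of the mats or askew across them. May be absent (then None).
- bar_gold: wrapped chocolate bar in gold-yellow paper, 56 wide x 139 long x 11 thick (its stiff part is 124 long, the rest crimped ends), about 90 g. Origin at the centre of its underside, y along its length, x across its width. Starts on the table in front of the mats or askew across them. May be absent (then None).
- mat_left: Left of the three flat cork mats of the numbering stand, 62 wide x 148 long x 3 thick, with dark rubber side edges, fixed. Origin at the centre of its underside, y along its length, which points away from the pivot post. The mat's centre is 170 from the post's axis; the arm's stamp foot is over it at swing_arm = 0.91 rad.
- mat_middle: Middle of the three flat cork mats of the numbering stand, 62 wide x 148 long x 3 thick, with dark rubber side edges, fixed. Origin at the centre of its underside, y along its length, which points away from the pivot post. The mat's centre is 170 from the post's axis; the arm's stamp foot is over it at swing_arm = 1.61 rad.
- mat_right: Right of the three flat cork mats of the numbering stand, 62 wide x 148 long x 3 thick, with dark rubber side edges, fixed. Origin at the centre of its underside, y along its length, which points away from the pivot post. The mat's centre is 170 from the post's axis; the arm's stamp foot is over it at swing_arm = 2.30 rad.
- stand: numbering stand, fixed: dark steel pivot post (127 high, foot 68 wide), the mats fanned out from it. Origin on the arm's vertical hinge axis at table height. From above, the grey arm (22 wide, top 113 and underside 95 above the table) points from it at stand yaw + 1.536 + swing_arm rad. 170 out it carries a blue head 44 x 42, underside 66 above the table, with the red plunger.
- swing_arm (a joint): angle of the arm, rad: 0 = parked against its stop on the left, clear of the mats; grows as the arm swings counter-clockwise seen from above, over the left, middle and right mats, to 2.5 at the other stop. It turns lightly (about 0.15 N m) and stays where it is left.
- swing_handle (a point): centre of the top of the upright black round handle of the arm, diameter 18, standing 52 above the arm's top (from 113 to 165 above the table), 85 from the hinge axis and 85 from the plunger's axis. To be pinched from above for swinging the arm; being round it may turn in the grip.
- plunger_cap (a point): centre of the flat top of the red plunger cap, diameter 34, 165 above the table when up. Pushed straight down 25 to its stop; the spring takes about 3 N at the start and 8 N at the stop, and lifts it again.
- sample_case: bystander: clear display case of chocolates, about 165 x 145 in plan and 130 high, fixed. Origin at the centre of its underside. Keep the gripper off it.
- stamp_foot (a point): centre of the underside of the black rubber stamp foot, diameter 30, at the plunger's lower end straight under the cap; 38 above the table when up. Fully down it stands on a bar lying on a mat (bar top 14 above the table).
- plunger (a joint): travel of the plunger, m: 0 = up, 0.025 = at its own stop; on a bar lying on a mat the foot comes to rest at about 0.0235, which is fully down.

How it is judged:
On the way, in this order (a step that is already met when the one before it is completed fails the run):
1. the red bar lies on a mat and the plunger is pressed down until the stamp foot stands on the middle of it (((horizontal distance between bar_red and mat_left below 0.015 m and angle between the y axis of bar_red and the y axis of mat_left, either way round below 0.22 rad and z of bar_red in the frame of mat_left below 0.008 m) or (horizontal distance between bar_red and mat_middle below 0.015 m and angle between the y axis of bar_red and the y axis of mat_middle, either way round below 0.22 rad and z of bar_red in the frame of mat_middle below 0.008 m) or (horizontal distance between bar_red and mat_right below 0.015 m and angle between the y axis of bar_red and the y axis of mat_right, either way round below 0.22 rad and z of bar_red in the frame of mat_right below 0.008 m)) and horizontal distance between stamp_foot and bar_red below 0.016 m and z of stamp_foot in the frame of bar_red below 0.0125 m), for 0.1 s.
2. the green bar lies on a mat and the plunger is pressed down until the stamp foot stands on the middle of it (((horizontal distance between bar_green and mat_left below 0.015 m and angle between the y axis of bar_green and the y axis of mat_left, either way round below 0.22 rad and z of bar_green in the frame of mat_left below 0.008 m) or (horizontal distance between bar_green and mat_middle below 0.015 m and angle between the y axis of bar_green and the y axis of mat_middle, either way round below 0.22 rad and z of bar_green in the frame of mat_middle below 0.008 m) or (horizontal distance between bar_green and mat_right below 0.015 m and angle between the y axis of bar_green and the y axis of mat_right, either way round below 0.22 rad and z of bar_green in the frame of mat_right below 0.008 m)) and horizontal distance between stamp_foot and bar_green below 0.016 m and z of stamp_foot in the frame of bar_green below 0.0125 m), for 0.1 s.
3. the gold bar lies on a mat and the plunger is pressed down until the stamp foot stands on the middle of it (((horizontal distance between bar_gold and mat_left below 0.015 m and angle between the y axis of bar_gold and the y axis of mat_left, either way round below 0.22 rad and z of bar_gold in the frame of mat_left below 0.008 m) or (horizontal distance between bar_gold and mat_middle below 0.015 m and angle between the y axis of bar_gold and the y axis of mat_middle, either way round below 0.22 rad and z of bar_gold in the frame of mat_middle below 0.008 m) or (horizontal distance between bar_gold and mat_right below 0.015 m and angle between the y axis of bar_gold and the y axis of mat_right, either way round below 0.22 rad and z of bar_gold in the frame of mat_right below 0.008 m)) and horizontal distance between stamp_foot and bar_gold below 0.016 m and z of stamp_foot in the frame of bar_gold below 0.0125 m), for 0.1 s.
At the end, for the whole second after the job is handed in: each bar that is there lies flat on a mat, its centre within 15 mm of the mat's centre and its length within about 12 degrees of the mat's; the arm is within 0.15 rad of its left stop and the plunger is up (((horizontal distance between bar_red and mat_left below 0.015 m and angle between the y axis of bar_red and the y axis of mat_left, either way round below 0.22 rad and z of bar_red in the frame of mat_left below 0.008 m) or (horizontal distance between bar_red and mat_middle below 0.015 m and angle between the y axis of bar_red and the y axis of mat_middle, either way round below 0.22 rad and z of bar_red in the frame of mat_middle below 0.008 m) or (horizontal distance between bar_red and mat_right below 0.015 m and angle between the y axis of bar_red and the y axis of mat_right, either way round below 0.22 rad and z of bar_red in the frame of mat_right below 0.008 m)) and ((horizontal distance between bar_green and mat_left below 0.015 m and angle between the y axis of bar_green and the y axis of mat_left, either way round below 0.22 rad and z of bar_green in the frame of mat_left below 0.008 m) or (horizontal distance between bar_green and mat_middle below 0.015 m and angle between the y axis of bar_green and the y axis of mat_middle, either way round below 0.22 rad and z of bar_green in the frame of mat_middle below 0.008 m) or (horizontal distance between bar_green and mat_right below 0.015 m and angle between the y axis of bar_green and the y axis of mat_right, either way round below 0.22 rad and z of bar_green in the frame of mat_right below 0.008 m)) and ((horizontal distance between bar_gold and mat_left below 0.015 m and angle between the y axis of bar_gold and the y axis of mat_left, either way round below 0.22 rad and z of bar_gold in the frame of mat_left below 0.008 m) or (horizontal distance between bar_gold and mat_middle below 0.015 m and angle between the y axis of bar_gold and the y axis of mat_middle, either way round below 0.22 rad and z of bar_gold in the frame of mat_middle below 0.008 m) or (horizontal distance between bar_gold and mat_right below 0.015 m and angle between the y axis of bar_gold and the y axis of mat_right, either way round below 0.22 rad and z of bar_gold in the frame of mat_right below 0.008 m)) and linear speed of each of bar_red, bar_green, bar_gold below 0.02 m/s and value of joint swing_arm below 0.15 rad and value of joint plunger below 0.004 m); the robot touches nothing.
It fails at once if the plunger is pressed where no bar lies (a number is wasted) (value of joint plunger above 0.018 m and horizontal distance between stamp_foot and bar_red above 0.065 m and horizontal distance between stamp_foot and bar_green above 0.065 m and horizontal distance between stamp_foot and bar_gold above 0.065 m).
Of bar_red, bar_green, bar_gold only 2 to 3 are there at a start; the rules pass over those that are not, and their reading is None.
At some moment in a run one of bar_red, bar_green, bar_gold may be knocked a few centimetres aside while the robot is not near it.
Once in a run the grip may slacken for a moment while it holds something.
It also fails if it takes over 210 s, if anything falls off the work surface, if the arm or the gripper's body presses on something with over 40 N, if the wrist force passes 120 N, or if a joint passes its speed limit or range.

## Working session

There is one attempt and no reset: what is moved stays moved. The work goes in short steps, Python scripts to look and compute and a tool call to move; the robot and the scene stay as the last step left them, time stands still between calls to the robot, and variables do not carry over. Pictures are saved under pics/ and viewed, about 12 in all and at most 16, crops included, and the job is handed in when it is done.

Besides the shell and the picture viewer there is one more tool, called by a JSON object that holds its "method" and its "body". arm_command: Moves the arm, as the interface text tells. Its arguments: {"type":"object","properties":{"series":{"type":"array","items":{"type":"object","properties":{"dp":{"type":"array","items":{"type":"number"}},"angular":{"type":"array","items":{"type":"number"}},"gripper":{"type":"number"}}}},"grip_force":{"type":"number"}},"required":["series"]}

```bash
mkdir -p pics; python3 - <<'E'
from rig import get_state,get_image,grip_depth
import cv2,numpy as np
s=get_state();print({k:np.round(v,3).tolist() for k,v in s.items()},grip_depth)
for n in("top","scene"):
    d=get_image(n);cv2.imwrite(f"pics/{n}0.png",d["image"]);print(n,d["mtx"].round(1).tolist(),d["view"].round(3).tolist())
E
```

```text
{'clock': 0.0, 'qpos': [1.028, 0.277, 1.506, 0.0, 1.361, -0.121], 'qd': [-0.0, -0.001, 0.001, 0.002, 0.002, 0.001], 'effort': [-0.002, -41.677, -24.58, -0.0, 0.011, -0.0], 'position': [0.235, 0.524, 0.23], 'ee_rot': [0.593, -0.385, 0.594, 0.384], 'contact_force': [0.455, -0.32, -0.457], 'moment': [0.014, 0.011, 0.014], 'width': 0.085} 0.0187
top [[388.3, 0.0, 318.7], [0.0, 388.3, 198.5], [0.0, 0.0, 1.0]] [[-0.027, -1.0, -0.016, -0.186], [0.98, -0.029, 0.196, -0.57], [-0.196, -0.011, 0.981, -0.875], [0.0, 0.0, 0.0, 1.0]]
scene [[477.3, 0.0, 315.1], [0.0, 477.3, 193.2], [0.0, 0.0, 1.0]] [[0.671, 0.741, 0.014, -0.23], [-0.629, 0.559, 0.541, 0.393], [0.393, -0.372, 0.841, -1.292], [0.0, 0.0, 0.0, 1.0]]
```

View pics/top0.png

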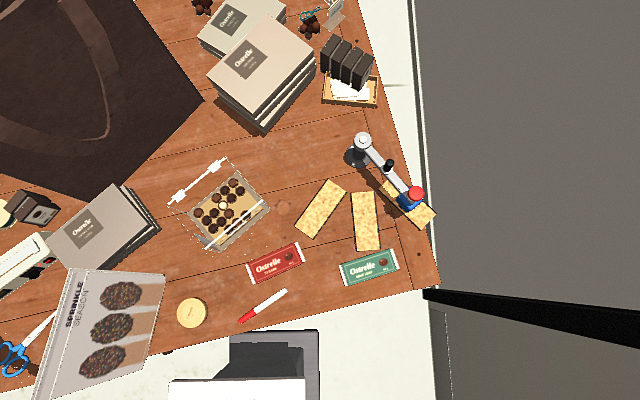

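View pics/scene0.png

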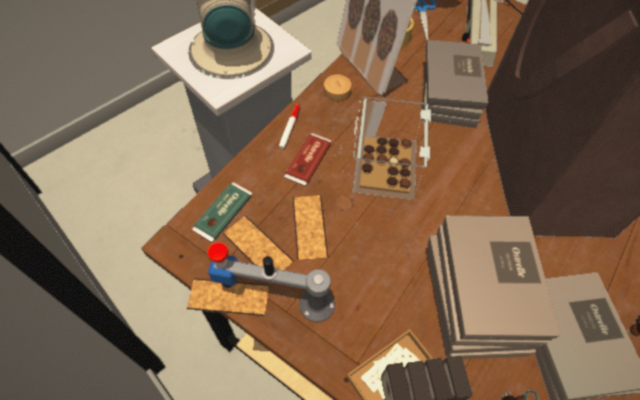

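Top view: red bar about (275,263), green bar about (369,267), three empty cork mats at (320,208), (366,221) and (408,204), arm over the right mat with post at (359,150). The case is at (230,210). There is no gold bar; the yellow disc at (191,312) is a tin. The scene view agrees.

```bash
cat > h.py <<'E'
import cv2,numpy as np
from rig import get_state,get_image
def ray(d,px,z):
    px=np.atleast_2d(np.float64(px));K=d["mtx"];V=d["view"]
    c=np.c_[(px[:,0]-K[0,2])/K[0,0],-(px[:,1]-K[1,2])/K[1,1],-np.ones(len(px))]
    w=c@V[:3,:3];o=-V[:3,:3].T@V[:3,3]
    return o+w*((z-o[2])/w[:,2])[:,None]
def proj(d,p):
    c=d["view"][:3,:3]@np.asarray(p,float)+d["view"][:3,3];K=d["mtx"]
    return K[0,2]+K[0,0]*c[0]/-c[2],K[1,2]-K[1,1]*c[1]/-c[2]
R={"red":[(0,110,60),(8,255,255)],"green":[(65,60,40),(95,255,200)],"cork":[(13,60,150),(28,190,255)],
   "blue":[(105,130,60),(125,255,255)],"cap":[(0,180,150),(6,255,255)]}
def blobs(d,col,z,amin=300,close=7):
    h=cv2.cvtColor(d["image"],cv2.COLOR_BGR2HSV)
    m=cv2.inRange(h,*R[col])
    if col in("red","cap"): m|=cv2.inRange(h,(174,)+R[col][0][1:],(180,255,255))
    m=cv2.morphologyEx(m,cv2.MORPH_CLOSE,np.ones((close,close)))
    m=cv2.morphologyEx(m,cv2.MORPH_OPEN,np.ones((3,3)))
    out=[]
    for c in cv2.findContours(m,cv2.RETR_EXTERNAL,cv2.CHAIN_APPROX_NONE)[0]:
        if cv2.contourArea(c)<amin: continue
        w=ray(d,c[:,0],z)[:,:2]
        (cx,cy),(a,b),_=r=cv2.minAreaRect((w*1000).astype(np.float32))
        q=cv2.boxPoints(r);e1,e2=q[1]-q[0],q[2]-q[1];e=e1 if np.hypot(*e1)>np.hypot(*e2) else e2
        out.append((np.array([cx,cy])/1000,np.arctan2(e[1],e[0])%np.pi,max(a,b),min(a,b),c[:,0].mean(0)))
    return out
def show(d,cols):
    for c,z,a in cols:
        for p,t,l,w,u in blobs(d,c,z,a): print(c,p.round(4),"yaw %.3f L %.0f W %.0f"%(t,l,w),u.round())
E
python3 - <<'E'
from h import *
for n in("top","scene"):
    d=get_image(n);print(n);show(d,[("red",.011,300),("green",.011,300),("cork",.003,500),("blue",.09,40),("cap",.165,40)])
E
```

```text
top
red [ 0.4171 -0.0905] yaw 1.962 L 123 W 57 [275. 263.]
green [ 0.4011 -0.3178] yaw 1.845 L 122 W 54 [369. 267.]
cork [0.3045 0.112 ] yaw 1.545 L 80 W 67 [190. 314.]
cork [0.2801 0.2296] yaw 2.953 L 204 W 62 [142. 324.]
cork [ 0.5157 -0.3164] yaw 0.055 L 148 W 59 [365. 221.]
cork [ 0.5491 -0.2076] yaw 2.380 L 155 W 77 [321. 208.]
cork [0.539  0.0237] yaw 2.195 L 179 W 166 [223. 213.]
blue [0.2271 0.464 ] yaw 0.135 L 66 W 58 [ 12. 358.]
blue [ 0.5383 -0.4005] yaw 1.087 L 47 W 31 [406. 203.]
cap [ 0.3068 -0.0529] yaw 2.200 L 36 W 12 [246. 316.]
cap [ 0.4119 -0.1096] yaw 1.940 L 102 W 45 [274. 262.]
scene
red [ 0.4778 -0.3856] yaw 2.527 L 46 W 41 [217. 252.]
red [ 0.4213 -0.093 ] yaw 1.965 L 123 W 58 [308. 158.]
green [ 0.4088 -0.3202] yaw 1.848 L 117 W 46 [223. 213.]
green [-0.0682  0.0413] yaw 2.578 L 178 W 126 [227.  27.]
cork [ 0.7352 -0.4383] yaw 0.204 L 196 W 34 [281. 370.]
cork [ 0.851  -0.2875] yaw 1.434 L 148 W 88 [385. 363.]
cork [ 0.5621 -0.4262] yaw 0.745 L 156 W 58 [225. 298.]
cork [ 0.7245 -0.1433] yaw 2.576 L 81 W 67 [388. 262.]
cork [ 0.5426 -0.2629] yaw 1.286 L 217 W 174 [290. 238.]
cork [0.929  0.0227] yaw 2.447 L 423 W 337 [532. 303.]
cork [0.5023 0.0804] yaw 2.363 L 268 W 156 [376. 151.]
cork [0.2788 0.1207] yaw 0.223 L 95 W 75 [333.  81.]
cork [0.2576 0.2445] yaw 2.957 L 243 W 102 [362.  55.]
cork [ 0.0152 -0.0069] yaw 1.012 L 214 W 176 [233.  56.]
cork [0.3936 0.6016] yaw 2.202 L 236 W 69 [485.  26.]
blue [ 0.5578 -0.4215] yaw 0.392 L 53 W 25 [221. 275.]
cap [ 0.5526 -0.4107] yaw 0.842 L 33 W 33 [217. 251.]
cap [ 0.5126 -0.1585] yaw 1.967 L 61 W 17 [315. 156.]
cap [ 0.4032 -0.1109] yaw 2.072 L 32 W 11 [295. 110.]
```

```bash
cat >> h.py <<'E'
from scipy.spatial.transform import Rotation as Ro
def rot(q): return Ro.from_quat(np.roll(q,-1))
def down(yaw): # tool x down, jaw axis z at world angle yaw
    z=np.array([np.cos(yaw),np.sin(yaw),0]);x=np.array([0,0,-1.]);return Ro.from_matrix(np.c_[x,np.cross(z,x),z])
def st():
    s=get_state();r=rot(s["ee_rot"]);z=r.as_matrix()[:,2]
    print("t %.1f pos %s yaw %.3f w %.4f F %s q %s"%(s["clock"],np.round(s["position"],4),np.arctan2(z[1],z[0]),s["width"],np.round(s["contact_force"],1),np.round(s["qpos"],2)))
    return np.array(s["position"]),r
def plan(p0,r0,p1,yaw,n):
    """rows from pose to pose, yaw None = keep heading"""
    if yaw is None: z=r0.as_matrix()[:,2];yaw=np.arctan2(z[1],z[0])
    r1=down(yaw);dr=(r0.inv()*r1).as_rotvec();rows=[]
    for i in range(n):
        r=r0*Ro.from_rotvec(dr*i/n);a=(r.inv().apply((np.array(p1)-p0)/n)/.12)
        rows.append((a.round(3).tolist(),(dr/n/(np.pi/2)).round(3).tolist()))
    for a in rows: print(a)
    print("row deg %.1f mm %.1f"%(np.degrees(np.linalg.norm(dr))/n,np.linalg.norm(np.array(p1)-p0)/n*1e3))
    return np.array(p1),r1
POST=np.array([.6854,-.3071]);SY=0.051
def armpt(sw,r): a=SY+1.536+sw; return POST+r*np.array([np.cos(a),np.sin(a)])
E
python3 - <<'E'
from h import *
d=get_image("top");s=get_image("scene")
for sw in (2.15,2.217,2.3):
    for dd in(d,s):print(sw,np.round(proj(dd,[*armpt(sw,.085),.165]),1),np.round(proj(dd,[*armpt(sw,.17),.165]),1))
print("post",proj(d,[*POST,.127]),proj(s,[*POST,.127]))
# heights
K=d["mtx"];v,u=np.mgrid[:400,:640];D=d["depth"];c=np.stack([(u-K[0,2])/K[0,0]*D,-(v-K[1,2])/K[1,1]*D,-D],-1)-d["view"][:3,3]
w=c@d["view"][:3,:3];ok=(D>0)&(w[...,0]>.15)&(w[...,0]<.9)
for y in np.arange(-.5,.55,.1):
    m=ok&(abs(w[...,1]-y)<.05);print("y %.1f maxz %.3f at"%(y,w[m][:,2].max()),w[m][w[m][:,2].argmax()].round(2))
p,r=st();p,r=plan(p,r,[.25,.4,.3],None,4)
plan(p,r,[*armpt(2.217,.085),.24],None,12)
E
```

```text
2.15 [388.8 162.9] [413.6 194.5]
2.15 [267.7 256. ] [218.4 244.6]
2.217 [390.8 161.3] [417.7 191.2]
2.217 [266.8 259.2] [216.2 250.7]
2.3 [393.2 159.2] [422.5 186.9]
2.3 [266.  263.1] [214.1 258.5]
post (np.float64(363.1336687330268), np.float64(138.49830491413763)) (np.float64(317.8127314195509), np.float64(277.0019787907146))
y -0.5 maxz 0.006 at [ 0.52 -0.45  0.01]
y -0.4 maxz 0.168 at [ 0.55 -0.42  0.17]
y -0.3 maxz 0.165 at [ 0.62 -0.35  0.16]
y -0.2 maxz 0.140 at [ 0.89 -0.18  0.14]
y -0.1 maxz 0.141 at [ 0.85 -0.07  0.14]
y -0.0 maxz 0.141 at [ 0.85 -0.03  0.14]
y 0.1 maxz 0.470 at [0.79 0.15 0.47]
y 0.2 maxz 0.510 at [0.76 0.2  0.51]
y 0.3 maxz 0.458 at [0.69 0.25 0.46]
y 0.4 maxz 0.361 at [0.87 0.35 0.36]
y 0.5 maxz 0.090 at [0.56 0.48 0.09]
t 0.3 pos [0.2353 0.5245 0.231 ] yaw 1.149 w 0.0855 F [-0.  -0.1  0.2] q [ 1.03  0.28  1.51  0.    1.36 -0.12]
([-0.144, -0.134, -0.224], [-0.0, -0.0, -0.0])
([-0.144, -0.134, -0.224], [-0.0, -0.0, -0.0])
([-0.144, -0.134, -0.224], [-0.0, -0.0, -0.0])
([-0.144, -0.134, -0.224], [-0.0, -0.0, -0.0])
row deg 0.0 mm 35.8
([0.042, -0.449, -0.376], [0.0, 0.0, 0.0])
([0.042, -0.449, -0.376], [0.0, 0.0, 0.0])
([0.042, -0.449, -0.376], [0.0, 0.0, 0.0])
([0.042, -0.449, -0.376], [0.0, 0.0, 0.0])
([0.042, -0.449, -0.376], [0.0, 0.0, 0.0])
([0.042, -0.449, -0.376], [0.0, 0.0, 0.0])
([0.042, -0.449, -0.376], [0.0, 0.0, 0.0])
([0.042, -0.449, -0.376], [0.0, 0.0, 0.0])
([0.042, -0.449, -0.376], [0.0, 0.0, 0.0])
([0.042, -0.449, -0.376], [0.0, 0.0, 0.0])
([0.042, -0.449, -0.376], [0.0, 0.0, 0.0])
([0.042, -0.449, -0.376], [0.0, 0.0, 0.0])
row deg 0.0 mm 70.5
```

{"method": "arm_command", "body": {"series": [{"dp": [-0.144,-0.134,-0.224],"angular": [0,0,0],"gripper": 85},{"dp": [-0.144,-0.134,-0.224],"angular": [0,0,0],"gripper": 85},{"dp": [-0.144,-0.134,-0.224],"angular": [0,0,0],"gripper": 85},{"dp": [-0.144,-0.134,-0.224],"angular": [0,0,0],"gripper": 85},{"dp": [0,-0.38,-0.32],"angular": [0,0,0],"gripper": 85},{"dp": [0,-0.38,-0.32],"angular": [0,0,0],"gripper": 85},{"dp": [0,-0.38,-0.32],"angular": [0,0,0],"gripper": 85},{"dp": [0,-0.38,-0.32],"angular": [0,0,0],"gripper": 85}]}}

```text
clock: 1.3
position: [0.3565, 0.1795, 0.3024]
ee_rot: [0.593, -0.388, 0.59, 0.386]
contact_force: [1.7, 1.1, -0.2]
width: 0.0851
```

```bash
python3 -c "
from h import *
p,r=st();plan(p,r,[*armpt(2.2,.085),.24],.63+1.57,8)"
```

```text
t 1.3 pos [0.3565 0.1795 0.3024] yaw 1.159 w 0.0851 F [ 1.7  1.1 -0.2] q [ 0.29 -0.04  1.7  -0.    1.47 -0.87]
([0.066, -0.473, -0.405], [-0.083, -0.0, 0.0])
([0.066, -0.417, -0.463], [-0.083, -0.0, 0.0])
([0.066, -0.353, -0.513], [-0.083, -0.0, 0.0])
([0.065, -0.284, -0.554], [-0.083, -0.0, 0.0])
([0.065, -0.209, -0.586], [-0.083, -0.0, 0.0])
([0.065, -0.132, -0.609], [-0.083, -0.0, 0.0])
([0.065, -0.052, -0.62], [-0.083, -0.0, 0.0])
([0.065, 0.029, -0.622], [-0.083, -0.0, 0.0])
row deg 7.5 mm 75.1
```

```bash
python3 -c "
from h import *
p,r=st();plan(p,r,[*armpt(2.2,.085),.24],None,11)"|tail -2
```

```text
([0.047, -0.344, -0.294], [-0.0, 0.0, 0.0])
row deg 0.0 mm 54.6
```

{"method": "arm_command", "body": {"series": [{"dp": [0.03,-0.36,-0.3],"angular": [0,0,0],"gripper": 85},{"dp": [0.03,-0.36,-0.3],"angular": [0,0,0],"gripper": 85},{"dp": [0.03,-0.36,-0.3],"angular": [0,0,0],"gripper": 85},{"dp": [0.03,-0.36,-0.3],"angular": [0,0,0],"gripper": 85},{"dp": [0.03,-0.36,-0.3],"angular": [0,0,0],"gripper": 85},{"dp": [0.03,-0.36,-0.3],"angular": [0,0,0],"gripper": 85},{"dp": [0.03,-0.36,-0.3],"angular": [0,0,0],"gripper": 85},{"dp": [0.03,-0.36,-0.3],"angular": [0,0,0],"gripper": 85}]}}

```text
clock: 2.3
position: [0.5624, -0.2377, 0.2757]
ee_rot: [0.596, -0.388, 0.588, 0.385]
contact_force: [0.3, 0.8, 0.2]
width: 0.0848
```

```bash
python3 -c "
from h import *
p,r=st();plan(p,r,[*armpt(2.2,.085),.2],None,4)"
```

```text
t 2.3 pos [ 0.5624 -0.2377  0.2757] yaw 1.156 w 0.0848 F [0.3 0.8 0.2] q [-0.52  0.3   1.35  0.01  1.47 -1.67]
([0.158, -0.205, -0.185], [-0.0, 0.001, 0.002])
([0.158, -0.205, -0.184], [-0.0, 0.001, 0.002])
([0.158, -0.206, -0.184], [-0.0, 0.001, 0.002])
([0.158, -0.206, -0.184], [-0.0, 0.001, 0.002])
row deg 0.2 mm 38.2
```

{"method": "arm_command", "body": {"series": [{"dp": [0.1,-0.2,-0.18],"angular": [0,0,0],"gripper": 70},{"dp": [0.1,-0.2,-0.18],"angular": [0,0,0],"gripper": 70},{"dp": [0.1,-0.1,-0.09],"angular": [0,0,0],"gripper": 70},{"dp": [0,0,0],"angular": [0,0,0],"gripper": 70},{"dp": [0,0,0],"angular": [0,0,0],"gripper": 70},{"dp": [0,0,0],"angular": [0,0,0],"gripper": 70},{"dp": [0,0,0],"angular": [0,0,0],"gripper": 70},{"dp": [0,0,0],"angular": [0,0,0],"gripper": 70}]}}

```text
clock: 3.3
position: [0.597, -0.3138, 0.2389]
ee_rot: [0.597, -0.387, 0.588, 0.385]
contact_force: [0.4, 0.4, -0.4]
width: 0.0698
```

```bash
python3 -c "
from h import *
p,r=st();plan(p,r,[*armpt(2.2,.085),.2],None,1);plan(p,r,[*armpt(2.2,.085),.128],None,4)"
```

```text
t 3.3 pos [ 0.597  -0.3138  0.2389] yaw 1.154 w 0.0698 F [ 0.4  0.4 -0.4] q [-0.59  0.42  1.27  0.01  1.45 -1.75]
([0.325, -0.303, -0.272], [-0.0, 0.005, 0.006])
row deg 0.7 mm 62.5
([0.231, -0.074, -0.069], [-0.0, 0.001, 0.001])
([0.231, -0.075, -0.069], [-0.0, 0.001, 0.001])
([0.231, -0.075, -0.068], [-0.0, 0.001, 0.001])
([0.231, -0.076, -0.068], [-0.0, 0.001, 0.001])
row deg 0.2 mm 30.3
```

{"method": "arm_command", "body": {"series": [{"dp": [0.1,-0.15,-0.135],"angular": [0,0,0],"gripper": 70},{"dp": [0.1,-0.15,-0.135],"angular": [0,0,0],"gripper": 70},{"dp": [0,0,0],"angular": [0,0,0],"gripper": 70},{"dp": [0,0,0],"angular": [0,0,0],"gripper": 70},{"dp": [0,0,0],"angular": [0,0,0],"gripper": 70},{"dp": [0,0,0],"angular": [0,0,0],"gripper": 70},{"dp": [0,0,0],"angular": [0,0,0],"gripper": 70},{"dp": [0,0,0],"angular": [0,0,0],"gripper": 70}]}}

```text
clock: 4.3
position: [0.6184, -0.3608, 0.2135]
ee_rot: [0.597, -0.387, 0.588, 0.385]
contact_force: [-0.3, -0.2, 0.8]
width: 0.0698
```

```bash
python3 -c "
from h import *
p,r=st();plan(p,r,[*armpt(2.2,.085),.128],None,4)
for n in('top','scene'):cv2.imwrite('pics/%s1.png'%n,get_image(n)['image'])
a=cv2.imread('pics/top1.png')[80:280,300:500];b=cv2.imread('pics/scene1.png')[150:350,150:350];cv2.imwrite('pics/c1.png',cv2.resize(np.hstack([a,b]),None,fx=2,fy=2))"
```

```text
t 4.3 pos [ 0.6184 -0.3608  0.2135] yaw 1.154 w 0.0698 F [-0.3 -0.2  0.8] q [-0.63  0.5   1.2   0.01  1.44 -1.79]
([0.178, 0.006, 0.002], [-0.0, 0.001, 0.001])
([0.178, 0.005, 0.003], [-0.0, 0.001, 0.001])
([0.178, 0.005, 0.003], [-0.0, 0.001, 0.001])
([0.178, 0.004, 0.004], [-0.0, 0.001, 0.001])
row deg 0.2 mm 21.4
```

View pics/c1.png

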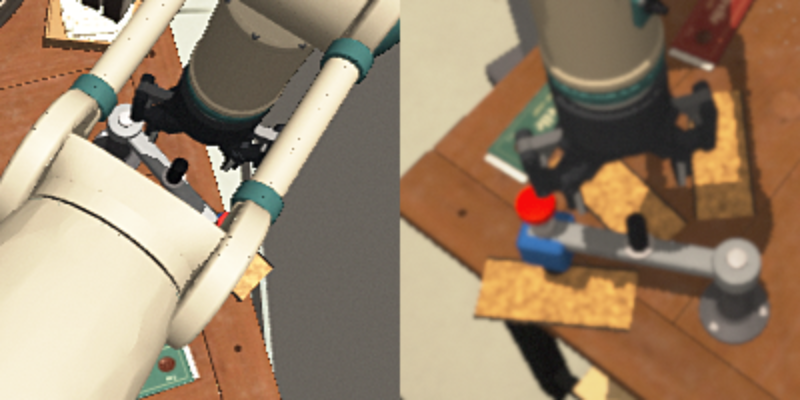

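Fingers straddle the handle at about (388,165) in the top view; the arm is still over the right mat. Descending.

{"method": "arm_command", "body": {"series": [{"dp": [0.17,0.006,0.003],"angular": [0,0,0],"gripper": 70},{"dp": [0.17,0.006,0.003],"angular": [0,0,0],"gripper": 70},{"dp": [0.17,0.006,0.003],"angular": [0,0,0],"gripper": 70},{"dp": [0.17,0.0,0.0],"angular": [0,0,0],"gripper": 70},{"dp": [0,0,0],"angular": [0,0,0],"gripper": 70},{"dp": [0,0,0],"angular": [0,0,0],"gripper": 10},{"dp": [0,0,0],"angular": [0,0,0],"gripper": 10},{"dp": [0,0,0],"angular": [0,0,0],"gripper": 10}], "grip_force": 20}}

```text
clock: 5.4
position: [0.6189, -0.3605, 0.1341]
ee_rot: [0.597, -0.39, 0.588, 0.382]
contact_force: [3.0, 3.6, -3.1]
width: 0.0175
```

{"method": "arm_command", "body": {"series": [{"dp": [0,0,0],"angular": [0,0,0],"gripper": 10},{"dp": [0,0,0],"angular": [0,0,0],"gripper": 10},{"dp": [0,0,0],"angular": [0,0,0],"gripper": 10},{"dp": [0,0,0],"angular": [0,0,0],"gripper": 10},{"dp": [0,0,0],"angular": [0,0,0],"gripper": 10},{"dp": [0,0,0],"angular": [0,0,0],"gripper": 10},{"dp": [0,0,0],"angular": [0,0,0],"gripper": 10},{"dp": [0,0,0],"angular": [0,0,0],"gripper": 10}]}}

```text
clock: 6.4
position: [0.619, -0.3605, 0.1341]
ee_rot: [0.597, -0.39, 0.588, 0.382]
contact_force: [0.3, -0.7, -2.3]
width: 0.0171
```

```bash
cat >> h.py <<'E'
def swing(sw0,sw1,n,rad=.085):
    p,r=st()
    for k in range(n):
        a=np.r_[armpt(sw0+(sw1-sw0)*k/n,rad),0];b=np.r_[armpt(sw0+(sw1-sw0)*(k+1)/n,rad),0]
        print((r.inv().apply(b-a)/.12).round(3).tolist())
def sw(p): v=p[:2]-POST;return (np.arctan2(v[1],v[0])-SY-1.536)%(2*np.pi),np.hypot(*v)
E
python3 -c "
from h import *
p,r=st();s,d=sw(p);print(s,d)
swing(s,0,22)"
```

```text
t 6.4 pos [ 0.619  -0.3605  0.1341] yaw 1.155 w 0.0171 F [ 0.3 -0.7 -2.3] q [-0.63  0.54  1.33  0.01  1.26 -1.79]
2.231991622539648 0.08520527324139703
t 6.4 pos [ 0.619  -0.3605  0.1341] yaw 1.155 w 0.0171 F [ 0.3 -0.7 -2.3] q [-0.63  0.54  1.33  0.01  1.26 -1.79]
[-0.001, 0.062, 0.036]
[-0.001, 0.058, 0.042]
[-0.001, 0.053, 0.048]
[-0.001, 0.048, 0.053]
[-0.0, 0.043, 0.058]
[-0.0, 0.037, 0.062]
[-0.0, 0.03, 0.065]
[-0.0, 0.023, 0.068]
[0.0, 0.016, 0.07]
[0.0, 0.009, 0.071]
[0.0, 0.002, 0.072]
[0.0, -0.005, 0.072]
[0.001, -0.012, 0.071]
[0.001, -0.02, 0.069]
[0.001, -0.026, 0.067]
[0.001, -0.033, 0.064]
[0.001, -0.039, 0.06]
[0.001, -0.045, 0.056]
[0.001, -0.051, 0.051]
[0.001, -0.056, 0.046]
[0.001, -0.06, 0.04]
[0.001, -0.064, 0.033]
```

Gripped: opening 17 mm, and the radius of 85.2 mm from the post matches. Swing left in steps.

{"method": "arm_command", "body": {"series": [{"dp": [0,0.062,0.036],"angular": [0,0,0],"gripper": 10},{"dp": [0,0.058,0.042],"angular": [0,0,0],"gripper": 10},{"dp": [0,0.053,0.048],"angular": [0,0,0],"gripper": 10},{"dp": [0,0.048,0.053],"angular": [0,0,0],"gripper": 10},{"dp": [0,0.043,0.058],"angular": [0,0,0],"gripper": 10},{"dp": [0,0.037,0.062],"angular": [0,0,0],"gripper": 10},{"dp": [0,0.03,0.065],"angular": [0,0,0],"gripper": 10},{"dp": [0,0,0],"angular": [0,0,0],"gripper": 10}]}}

```text
clock: 7.4
position: [0.5968, -0.303, 0.134]
ee_rot: [0.596, -0.39, 0.59, 0.381]
contact_force: [-0.5, -0.1, -0.9]
width: 0.0169
```

```bash
python3 -c "
from h import *
p,r=st();s,d=sw(p);print(s,d)
swing(s,0,16)"
```

```text
t 7.4 pos [ 0.5968 -0.303   0.134 ] yaw 1.153 w 0.0169 F [-0.5 -0.1 -0.9] q [-0.57  0.47  1.45  0.    1.21 -1.73]
1.5089105102185147 0.08870347067507547
t 7.4 pos [ 0.5968 -0.303   0.134 ] yaw 1.153 w 0.0169 F [-0.5 -0.1 -0.9] q [-0.57  0.47  1.45  0.    1.21 -1.73]
[-0.0, 0.021, 0.063]
[-0.0, 0.015, 0.065]
[-0.0, 0.009, 0.066]
[-0.0, 0.003, 0.067]
[0.0, -0.004, 0.067]
[0.0, -0.01, 0.066]
[0.0, -0.016, 0.065]
[0.0, -0.022, 0.063]
[0.0, -0.028, 0.061]
[0.0, -0.033, 0.058]
[0.001, -0.039, 0.054]
[0.001, -0.044, 0.051]
[0.001, -0.048, 0.046]
[0.001, -0.052, 0.041]
[0.001, -0.056, 0.036]
[0.001, -0.059, 0.031]
```

{"method": "arm_command", "body": {"series": [{"dp": [0,0.021,0.063],"angular": [0,0,0],"gripper": 10},{"dp": [0,0.015,0.065],"angular": [0,0,0],"gripper": 10},{"dp": [0,0.009,0.066],"angular": [0,0,0],"gripper": 10},{"dp": [0,0.003,0.067],"angular": [0,0,0],"gripper": 10},{"dp": [0,-0.004,0.067],"angular": [0,0,0],"gripper": 10},{"dp": [0,-0.01,0.066],"angular": [0,0,0],"gripper": 10},{"dp": [0,-0.016,0.065],"angular": [0,0,0],"gripper": 10},{"dp": [0,-0.022,0.063],"angular": [0,0,0],"gripper": 10}]}}

```text
clock: 8.4
position: [0.6171, -0.2427, 0.1341]
ee_rot: [0.592, -0.387, 0.594, 0.384]
contact_force: [-5.2, -0.4, 2.6]
width: 0.0171
```

```bash
python3 -c "
from h import *
p,r=st();s,d=sw(p);print(s,d)
swing(s,0,10)"
```

```text
t 8.4 pos [ 0.6171 -0.2427  0.1341] yaw 1.152 w 0.0171 F [-5.2 -0.4  2.6] q [-0.48  0.47  1.45 -0.    1.22 -1.63]
0.7988127188425413 0.09384657924957052
t 8.4 pos [ 0.6171 -0.2427  0.1341] yaw 1.152 w 0.0171 F [-5.2 -0.4  2.6] q [-0.48  0.47  1.45 -0.    1.22 -1.63]
[-0.0, -0.021, 0.053]
[-0.0, -0.025, 0.051]
[-0.0, -0.029, 0.049]
[-0.0, -0.033, 0.046]
[-0.0, -0.036, 0.043]
[-0.0, -0.04, 0.04]
[-0.0, -0.043, 0.037]
[-0.0, -0.046, 0.034]
[-0.0, -0.048, 0.03]
[0.0, -0.05, 0.026]
```

```bash
python3 -c "
from h import *
p,r=st();s,d=sw(p)
q=p
for k in range(1,9):
    t=np.r_[armpt(s*(1-k/8),.085+(d-.085)*max(0,1-k/4)),.134];print((r.inv().apply(t-q)/.12).round(3));q=t"
```

```text
t 8.4 pos [ 0.6171 -0.2427  0.1341] yaw 1.152 w 0.0171 F [-5.2 -0.4  2.6] q [-0.48  0.47  1.45 -0.    1.22 -1.63]
[ 0.    -0.046  0.064]
[-0.    -0.052  0.058]
[-0.    -0.056  0.051]
[-0.    -0.06   0.044]
[-0.   -0.05  0.05]
[-0.    -0.055  0.045]
[-0.    -0.059  0.039]
[-0.    -0.063  0.033]
```

{"method": "arm_command", "body": {"series": [{"dp": [0,-0.046,0.064],"angular": [0,0,0],"gripper": 10},{"dp": [0,-0.052,0.058],"angular": [0,0,0],"gripper": 10},{"dp": [0,-0.056,0.051],"angular": [0,0,0],"gripper": 10},{"dp": [0,-0.06,0.044],"angular": [0,0,0],"gripper": 10},{"dp": [0,-0.05,0.05],"angular": [0,0,0],"gripper": 10},{"dp": [0,-0.055,0.045],"angular": [0,0,0],"gripper": 10},{"dp": [0,-0.059,0.039],"angular": [0,0,0],"gripper": 10},{"dp": [0,0,0],"angular": [0,0,0],"gripper": 10}]}}

```text
clock: 9.4
position: [0.6665, -0.2163, 0.134]
ee_rot: [0.584, -0.38, 0.601, 0.393]
contact_force: [0.4, -0.5, 0.2]
width: 0.0099
```

```bash
python3 -c "
from h import *
p,r=st();s,d=sw(p);print(s,d)
d=get_image('scene');show(d,[('cap',.165,60),('red',.011,400),('green',.011,400)])
plan(p,r,[*armpt(-.02,.085),.134],None,3)"
```

```text
t 9.4 pos [ 0.6665 -0.2163  0.134 ] yaw 1.156 w 0.0099 F [ 0.4 -0.5  0.2] q [-0.41  0.54  1.33 -0.01  1.31 -1.56]
0.18889516672088646 0.09278306398654448
cap [ 0.5167 -0.1884] yaw 2.017 L 55 W 35 [304. 166.]
red [ 0.4218 -0.0928] yaw 1.963 L 123 W 59 [308. 158.]
green [ 0.4089 -0.32  ] yaw 1.848 L 116 W 47 [223. 213.]
green [0.3022 0.0879] yaw 2.512 L 274 W 51 [331.  89.]
([-0.002, -0.055, 0.007], [-0.0, -0.002, -0.006])
([-0.001, -0.055, 0.007], [-0.0, -0.002, -0.006])
([-0.0, -0.055, 0.007], [-0.0, -0.002, -0.006])
row deg 0.6 mm 6.7
```

```bash
python3 -c "
from h import *
a=get_image('top')['image'][60:260,200:480];b=get_image('scene')['image'][120:340,150:400]
cv2.imwrite('pics/c2.png',np.hstack([cv2.resize(a,(560,400)),cv2.resize(b,(240*2,422))[:400]])[:,:800])
cv2.imwrite('pics/c2.png',cv2.resize(np.hstack([cv2.resize(a,(560,400)),cv2.resize(b,(455,400))]),(800,315)))"
```

```text
(no output)
```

View pics/c2.png

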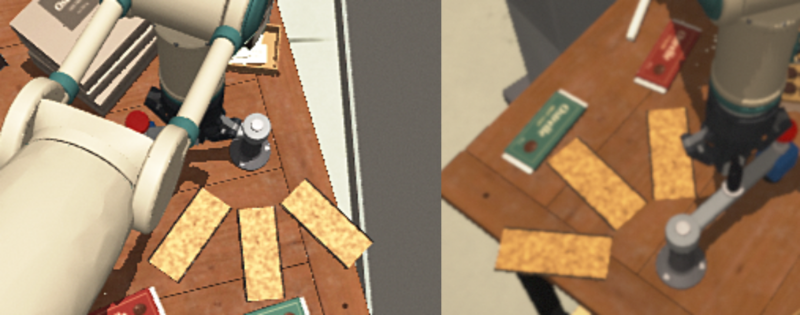

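The arm has swung nearly to its left stop, with the cap at about (287,136) and all three mats clear. The handle slid out of the pads only at the end. Rising and heading for the red bar.

{"method": "arm_command", "body": {"series": [{"dp": [-0.25,0,0],"angular": [0,0,0],"gripper": 12},{"dp": [-0.25,0,0],"angular": [0,0,0],"gripper": 12},{"dp": [-0.25,0,0],"angular": [0,0,0],"gripper": 12},{"dp": [-0.25,0,0],"angular": [0,0,0],"gripper": 12},{"dp": [0,0.3,0.1],"angular": [0,0,0],"gripper": 70},{"dp": [0,0.3,0.1],"angular": [0,0,0],"gripper": 70},{"dp": [0,0.3,0.1],"angular": [0,0,0],"gripper": 70},{"dp": [0,0,0],"angular": [0,0,0],"gripper": 70}]}}

```text
clock: 10.55
position: [0.6005, -0.1402, 0.2588]
ee_rot: [0.593, -0.388, 0.591, 0.385]
contact_force: [0.2, -0.5, 0.8]
width: 0.07
```

```bash
python3 -c "
from h import *
for n in('top','scene'):
    d=get_image(n);print(n);show(d,[('cap',.165,40),('cork',.003,700),('red',.011,400),('green',.011,400)])
p,r=st();plan(p,r,[.4195,-.0918,.12],1.963-np.pi/2,10)"
```

```text
top
cap [ 0.3068 -0.0518] yaw 2.124 L 37 W 11 [246. 316.]
cap [ 0.4114 -0.1096] yaw 1.965 L 102 W 45 [275. 262.]
cork [0.2719 0.1743] yaw 2.823 L 375 W 161 [161. 321.]
cork [0.3779 0.4761] yaw 2.420 L 356 W 89 [ 53. 282.]
cork [ 0.5157 -0.3155] yaw 0.055 L 148 W 57 [365. 221.]
cork [ 0.5522 -0.2065] yaw 2.420 L 157 W 67 [321. 207.]
cork [0.546  0.0351] yaw 2.106 L 193 W 144 [226. 208.]
cork [ 0.5638 -0.424 ] yaw 0.791 L 148 W 68 [406. 201.]
cork [1.0002 0.0157] yaw 1.164 L 348 W 217 [227.  56.]
red [ 0.4146 -0.0845] yaw 1.958 L 135 W 57 [273. 263.]
green [ 0.3706 -0.3321] yaw 1.848 L 123 W 55 [375. 279.]
green [ 0.921  -0.1459] yaw 2.633 L 256 W 84 [291.  77.]
scene
cap [ 0.6864 -0.1411] yaw 2.332 L 35 W 31 [389. 209.]
cap [ 0.5119 -0.1765] yaw 1.971 L 81 W 36 [308. 165.]
cap [ 0.4032 -0.1109] yaw 2.072 L 32 W 11 [295. 110.]
cork [ 0.6316 -0.4109] yaw 0.205 L 387 W 129 [252. 327.]
cork [ 0.3931 -0.4677] yaw 0.163 L 82 W 64 [161. 249.]
cork [ 0.7716 -0.2108] yaw 2.461 L 339 W 184 [390. 312.]
cork [ 0.5488 -0.2338] yaw 1.169 L 290 W 182 [293. 235.]
cork [ 0.3997 -0.2153] yaw 0.943 L 18
[... 279 characters left out ...]
W 83 [485.  25.]
red [ 0.4214 -0.0926] yaw 1.961 L 123 W 58 [308. 158.]
green [ 0.3783 -0.3341] yaw 1.852 L 117 W 47 [209. 208.]
t 10.7 pos [ 0.6022 -0.1421  0.2585] yaw 1.155 w 0.0699 F [ 0.8 -0.4  0.2] q [-0.34  0.33  1.36 -0.    1.44 -1.5 ]
([0.114, 0.157, -0.023], [0.049, 0.0, 0.0])
([0.114, 0.155, -0.035], [0.049, 0.0, 0.0])
([0.115, 0.151, -0.047], [0.049, 0.0, 0.0])
([0.115, 0.147, -0.058], [0.049, 0.0, 0.0])
([0.115, 0.142, -0.069], [0.049, 0.0, 0.0])
([0.115, 0.137, -0.08], [0.049, 0.0, 0.0])
([0.115, 0.13, -0.09], [0.049, 0.0, 0.0])
([0.115, 0.123, -0.099], [0.049, 0.0, 0.0])
([0.115, 0.115, -0.109], [0.049, 0.0, 0.0])
([0.115, 0.106, -0.117], [0.049, 0.0, 0.0])
row deg 4.4 mm 23.5
```

Green was knocked about 30 mm (now about (0.374,-0.333)); the cap reads as parked, swing about 0.

{"method": "arm_command", "body": {"series": [{"dp": [0.114,0.157,-0.023],"angular": [0.05,0,0],"gripper": 75},{"dp": [0.114,0.155,-0.035],"angular": [0.05,0,0],"gripper": 75},{"dp": [0.115,0.151,-0.047],"angular": [0.05,0,0],"gripper": 75},{"dp": [0.115,0.147,-0.058],"angular": [0.05,0,0],"gripper": 75},{"dp": [0.115,0.142,-0.069],"angular": [0.05,0,0],"gripper": 75},{"dp": [0.115,0.137,-0.08],"angular": [0.05,0,0],"gripper": 75},{"dp": [0.115,0.13,-0.09],"angular": [0.05,0,0],"gripper": 75},{"dp": [0.115,0.123,-0.099],"angular": [0.05,0,0],"gripper": 75}]}}

```text
clock: 11.65
position: [0.4728, -0.1084, 0.1425]
ee_rot: [0.694, -0.181, 0.676, 0.169]
contact_force: [0.7, -0.0, -0.1]
width: 0.0749
```

```bash
python3 -c "
from h import *
p,r=st();p,r=plan(p,r,[.4195,-.0918,.06],1.963-np.pi/2,5)"
```

```text
t 11.7 pos [ 0.4728 -0.1084  0.1425] yaw 0.500 w 0.0749 F [ 0.7 -0.  -0.1] q [-0.37  0.2   1.85  0.    1.06 -0.87]
([0.135, 0.07, -0.067], [0.014, 0.003, 0.003])
([0.135, 0.068, -0.068], [0.014, 0.003, 0.003])
([0.136, 0.066, -0.069], [0.014, 0.003, 0.003])
([0.136, 0.064, -0.07], [0.014, 0.003, 0.003])
([0.137, 0.062, -0.071], [0.014, 0.003, 0.003])
row deg 1.3 mm 19.9
```

{"method": "arm_command", "body": {"series": [{"dp": [0.135,0.07,-0.067],"angular": [0.014,0.003,0.003],"gripper": 75},{"dp": [0.135,0.068,-0.068],"angular": [0.014,0.003,0.003],"gripper": 75},{"dp": [0.136,0.066,-0.069],"angular": [0.014,0.003,0.003],"gripper": 75},{"dp": [0.136,0.064,-0.07],"angular": [0.014,0.003,0.003],"gripper": 75},{"dp": [0.137,0.062,-0.071],"angular": [0.014,0.003,0.003],"gripper": 75},{"dp": [0,0,0],"angular": [0,0,0],"gripper": 75},{"dp": [0,0,0],"angular": [0,0,0],"gripper": 75},{"dp": [0,0,0],"angular": [0,0,0],"gripper": 75}]}}

```text
clock: 12.65
position: [0.4327, -0.0993, 0.0574]
ee_rot: [0.698, -0.136, 0.691, 0.132]
contact_force: [0.0, 0.3, -0.0]
width: 0.075
```

```bash
python3 -c "
from h import *
p,r=st();p,r=plan(p,r,[.4195,-.0918,.008],1.963-np.pi/2,4)"
```

```text
t 12.7 pos [ 0.4327 -0.0993  0.0574] yaw 0.381 w 0.0750 F [ 0.   0.3 -0. ] q [-0.38  0.25  2.04  0.    0.83 -0.76]
([0.103, 0.026, -0.021], [-0.002, 0.001, 0.001])
([0.103, 0.025, -0.02], [-0.002, 0.001, 0.001])
([0.103, 0.025, -0.02], [-0.002, 0.001, 0.001])
([0.103, 0.025, -0.02], [-0.002, 0.001, 0.001])
row deg 0.2 mm 12.9
```

{"method": "arm_command", "body": {"series": [{"dp": [0,0.05,-0.04],"angular": [0,0.001,0.001],"gripper": 78},{"dp": [0,0.05,-0.04],"angular": [0,0.001,0.001],"gripper": 78},{"dp": [0.05,0.01,-0.01],"angular": [0,0,0],"gripper": 78},{"dp": [0.1,0,0],"angular": [0,0,0],"gripper": 78},{"dp": [0.1,0,0],"angular": [0,0,0],"gripper": 78},{"dp": [0.1,0,0],"angular": [0,0,0],"gripper": 78},{"dp": [0.05,0,0],"angular": [0,0,0],"gripper": 78},{"dp": [0,0,0],"angular": [0,0,0],"gripper": 78}]}}

```text
clock: 13.65
position: [0.4179, -0.0908, 0.0061]
ee_rot: [0.697, -0.136, 0.692, 0.133]
contact_force: [-0.5, -1.2, -0.4]
width: 0.0775
```

```bash
python3 -c "
from h import *
p,r=st();p,r=plan(p,r,[.4195,-.0918,.004],1.963-np.pi/2,1)
b=get_image('scene');show(b,[('red',.011,400)]);b=b['image'][90:230,220:400]
cv2.imwrite('pics/c3.png',cv2.resize(b,None,fx=3,fy=3))"
```

```text
t 13.7 pos [ 0.4179 -0.0908  0.0061] yaw 0.382 w 0.0775 F [-0.5 -1.2 -0.4] q [-0.38  0.32  2.13  0.    0.68 -0.76]
([0.017, -0.012, 0.009], [-0.007, 0.004, 0.004])
row deg 0.8 mm 2.8
red [ 0.4245 -0.1008] yaw 1.980 L 106 W 59 [305. 161.]
```

View pics/c3.png

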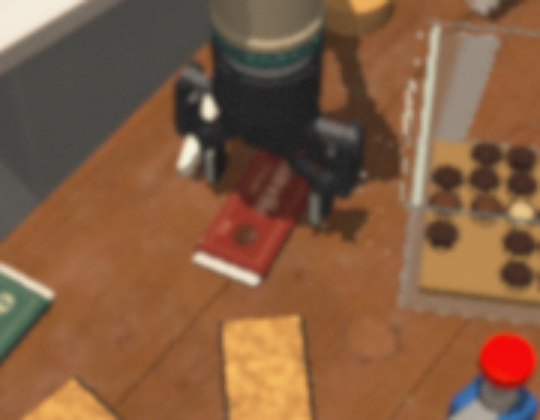

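The fingers straddle the red bar across its width. Lower a touch and close.

{"method": "arm_command", "body": {"series": [{"dp": [0.03,-0.008,0.006],"angular": [0,0,0],"gripper": 78},{"dp": [0,0,0],"angular": [0,0,0],"gripper": 62},{"dp": [0,0,0],"angular": [0,0,0],"gripper": 62},{"dp": [0,0,0],"angular": [0,0,0],"gripper": 50},{"dp": [0,0,0],"angular": [0,0,0],"gripper": 50},{"dp": [0,0,0],"angular": [0,0,0],"gripper": 50},{"dp": [0,0,0],"angular": [0,0,0],"gripper": 50},{"dp": [0,0,0],"angular": [0,0,0],"gripper": 50}], "grip_force": 40}}

```text
clock: 14.7
position: [0.4198, -0.0919, 0.0037]
ee_rot: [0.698, -0.136, 0.691, 0.132]
contact_force: [-0.3, -0.4, -1.4]
width: 0.0542
```

```bash
python3 -c "
from h import *
st();b=get_image('scene')['image'][90:230,220:400]
cv2.imwrite('pics/c4.png',cv2.resize(b,None,fx=3,fy=3))"
```

```text
t 14.7 pos [ 0.4198 -0.0919  0.0037] yaw 0.382 w 0.0542 F [-0.3 -0.4 -1.4] q [-0.38  0.33  2.13  0.    0.67 -0.76]
```

{"method": "arm_command", "body": {"series": [{"dp": [-0.05,0,0],"angular": [0,0,0],"gripper": 48},{"dp": [-0.1,0,0],"angular": [0,0,0],"gripper": 48},{"dp": [-0.1,0,0],"angular": [0,0,0],"gripper": 48},{"dp": [-0.1,0,0],"angular": [0,0,0],"gripper": 48},{"dp": [-0.05,0,0],"angular": [0,0,0],"gripper": 48},{"dp": [0,0,0],"angular": [0,0,0],"gripper": 48},{"dp": [0,0,0],"angular": [0,0,0],"gripper": 48},{"dp": [0,0,0],"angular": [0,0,0],"gripper": 48}], "grip_force": 50}}

```text
clock: 15.75
position: [0.4194, -0.0917, 0.0558]
ee_rot: [0.698, -0.137, 0.69, 0.132]
contact_force: [1.1, 0.7, -0.4]
width: 0.0536
```

```bash
python3 -c "
from h import *
p,r=st();b=get_image('scene')['image'][90:230,220:400]
cv2.imwrite('pics/c4.png',cv2.resize(b,None,fx=3,fy=3))
plan(p,r,[.551,-.2065,.05],.93,10)"
```

```text
t 15.8 pos [ 0.4194 -0.0917  0.0558] yaw 0.382 w 0.0536 F [ 1.1  0.7 -0.4] q [-0.38  0.24  2.07  0.    0.82 -0.76]
([0.007, -0.13, 0.066], [-0.035, 0.0, 0.001])
([0.006, -0.133, 0.059], [-0.035, 0.0, 0.001])
([0.006, -0.136, 0.052], [-0.035, 0.0, 0.001])
([0.006, -0.139, 0.044], [-0.035, 0.0, 0.001])
([0.006, -0.141, 0.036], [-0.035, 0.0, 0.001])
([0.006, -0.143, 0.029], [-0.035, 0.0, 0.001])
([0.005, -0.144, 0.021], [-0.035, 0.0, 0.001])
([0.005, -0.145, 0.013], [-0.035, 0.0, 0.001])
([0.005, -0.145, 0.005], [-0.035, 0.0, 0.001])
([0.005, -0.146, -0.003], [-0.035, 0.0, 0.001])
row deg 3.1 mm 17.5
```

View pics/c4.png

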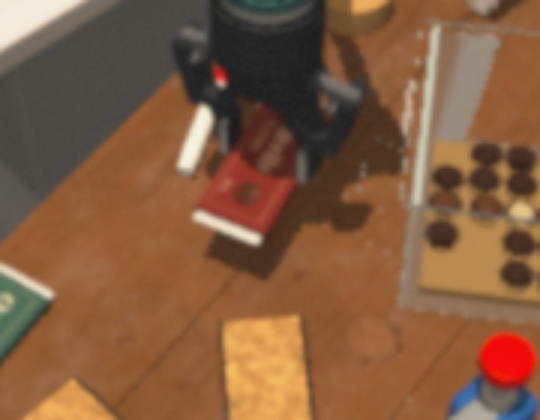

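The red bar is lifted level. Carry it to the left mat.

{"method": "arm_command", "body": {"series": [{"dp": [0.005,-0.165,0.08],"angular": [-0.045,0,0],"gripper": 48},{"dp": [0.005,-0.168,0.072],"angular": [-0.045,0,0],"gripper": 48},{"dp": [0.005,-0.172,0.06],"angular": [-0.045,0,0],"gripper": 48},{"dp": [0.005,-0.176,0.048],"angular": [-0.045,0,0],"gripper": 48},{"dp": [0.005,-0.178,0.038],"angular": [-0.045,0,0],"gripper": 48},{"dp": [0.005,-0.18,0.03],"angular": [-0.045,0,0],"gripper": 48},{"dp": [0.005,-0.18,0.02],"angular": [-0.045,0,0],"gripper": 48},{"dp": [0,0,0],"angular": [0,0,0],"gripper": 48}]}}

```text
clock: 16.8
position: [0.5378, -0.191, 0.0482]
ee_rot: [0.639, -0.306, 0.637, 0.305]
contact_force: [-0.2, 0.8, -0.6]
width: 0.0537
```

```bash
python3 -c "
from h import *
p,r=st()
d=get_image('scene');show(d,[('red',.055,400),('green',.011,400)])
plan(p,r,[.551,-.2065,.035],.93,3)"
```

```text
t 16.8 pos [ 0.5378 -0.191   0.0482] yaw 0.893 w 0.0537 F [-0.2  0.8 -0.6] q [-0.46  0.43  1.77  0.    0.94 -1.36]
red [ 0.5518 -0.1986] yaw 2.491 L 96 W 57 [313. 213.]
green [ 0.3788 -0.3345] yaw 1.839 L 116 W 47 [208. 208.]
([0.037, -0.056, -0.011], [-0.008, 0.0, 0.001])
([0.037, -0.056, -0.011], [-0.008, 0.0, 0.001])
([0.037, -0.055, -0.012], [-0.008, 0.0, 0.001])
row deg 0.7 mm 8.1
```

{"method": "arm_command", "body": {"series": [{"dp": [0.05,-0.075,-0.015],"angular": [-0.01,0,0],"gripper": 48},{"dp": [0.05,-0.075,-0.015],"angular": [-0.01,0,0],"gripper": 48},{"dp": [0.05,-0.03,-0.005],"angular": [-0.01,0,0],"gripper": 48},{"dp": [0.05,0,0],"angular": [0,0,0],"gripper": 48},{"dp": [0,0,0],"angular": [0,0,0],"gripper": 48},{"dp": [0,0,0],"angular": [0,0,0],"gripper": 48},{"dp": [0,0,0],"angular": [0,0,0],"gripper": 48},{"dp": [0,0,0],"angular": [0,0,0],"gripper": 48}]}}

```text
clock: 17.85
position: [0.5484, -0.2053, 0.0217]
ee_rot: [0.63, -0.319, 0.631, 0.322]
contact_force: [-0.0, -0.4, -0.9]
width: 0.0539
```

```bash
python3 -c "
from h import *
p,r=st()
plan(p,r,[.551,-.2065,.008],.93,2)
d=get_image('scene');show(d,[('red',p[2]+.007,400)])
cv2.imwrite('pics/c5.png',cv2.resize(d['image'][150:300,240:420],None,fx=3,fy=3))"
```

```text
t 17.9 pos [ 0.5484 -0.2053  0.0217] yaw 0.942 w 0.0539 F [-0.  -0.4 -0.9] q [-0.48  0.48  1.76  0.    0.9  -1.42]
([0.057, -0.012, 0.002], [0.004, 0.0, -0.001])
([0.057, -0.012, 0.002], [0.004, 0.0, -0.001])
row deg 0.4 mm 7.0
red [ 0.5638 -0.2144] yaw 2.505 L 92 W 58 [311. 228.]
```

View pics/c5.png

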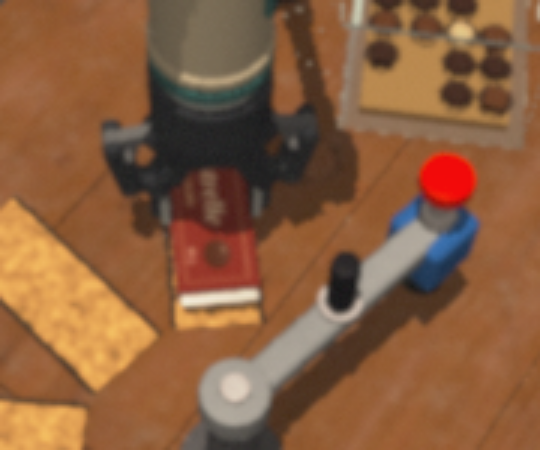

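Bar above the left mat, aligned; lower and release.

{"method": "arm_command", "body": {"series": [{"dp": [0.057,-0.01,0],"angular": [0,0,0],"gripper": 48},{"dp": [0.057,-0.01,0],"angular": [0,0,0],"gripper": 48},{"dp": [0.02,0,0],"angular": [0,0,0],"gripper": 48},{"dp": [0,0,0],"angular": [0,0,0],"gripper": 48},{"dp": [0,0,0],"angular": [0,0,0],"gripper": 64},{"dp": [0,0,0],"angular": [0,0,0],"gripper": 72},{"dp": [0,0,0],"angular": [0,0,0],"gripper": 78},{"dp": [0,0,0],"angular": [0,0,0],"gripper": 78}]}}

```text
clock: 18.9
position: [0.5511, -0.2071, 0.0062]
ee_rot: [0.63, -0.32, 0.63, 0.322]
contact_force: [0.3, -0.2, -0.3]
width: 0.0779
```

{"method": "arm_command", "body": {"series": [{"dp": [-0.1,0,0],"angular": [0,0,0],"gripper": 78},{"dp": [-0.2,0,0],"angular": [0,0,0],"gripper": 78},{"dp": [-0.2,0,0],"angular": [0,0,0],"gripper": 78},{"dp": [-0.2,0,0],"angular": [0,0,0],"gripper": 78},{"dp": [-0.2,0,0],"angular": [0,0,0],"gripper": 78},{"dp": [0,0.3,0],"angular": [0,0,0],"gripper": 78},{"dp": [0,0.3,0],"angular": [0,0,0],"gripper": 78},{"dp": [0,0,0],"angular": [0,0,0],"gripper": 78}]}}

```text
clock: 19.9
position: [0.4933, -0.165, 0.1237]
ee_rot: [0.632, -0.321, 0.629, 0.32]
contact_force: [0.1, -0.6, 0.4]
width: 0.0782
```

```bash
python3 -c "
from h import *
for n in('top','scene'):
    d=get_image(n);print(n);show(d,[('red',.014,400),('green',.011,400)])
p,r=st();plan(p,r,[.3755,-.333,.12],1.848-np.pi/2,8)"
```

```text
top
green [ 0.3706 -0.3322] yaw 1.849 L 123 W 55 [375. 279.]
green [ 0.5389 -0.2074] yaw 2.389 L 159 W 50 [320. 214.]
scene
red [ 0.5536 -0.2075] yaw 2.502 L 125 W 59 [310. 225.]
green [ 0.3784 -0.3347] yaw 1.852 L 116 W 47 [208. 208.]
t 20.0 pos [ 0.4962 -0.1668  0.1239] yaw 0.941 w 0.0778 F [0.1 0.4 0.1] q [-0.46  0.28  1.79  0.    1.07 -1.4 ]
([0.003, -0.0, -0.214], [0.053, 0.0, 0.001])
([0.004, -0.018, -0.213], [0.053, 0.0, 0.001])
([0.004, -0.036, -0.211], [0.053, 0.0, 0.001])
([0.004, -0.053, -0.207], [0.053, 0.0, 0.001])
([0.004, -0.07, -0.202], [0.053, 0.0, 0.001])
([0.004, -0.087, -0.196], [0.053, 0.0, 0.001])
([0.004, -0.102, -0.188], [0.053, 0.0, 0.001])
([0.004, -0.118, -0.179], [0.053, 0.0, 0.001])
row deg 4.8 mm 25.7
```

{"method": "arm_command", "body": {"series": [{"dp": [0,0,-0.214],"angular": [0.055,0,0],"gripper": 78},{"dp": [0,-0.018,-0.213],"angular": [0.055,0,0],"gripper": 78},{"dp": [0,-0.036,-0.211],"angular": [0.055,0,0],"gripper": 78},{"dp": [0,-0.053,-0.207],"angular": [0.055,0,0],"gripper": 78},{"dp": [0,-0.07,-0.202],"angular": [0.055,0,0],"gripper": 78},{"dp": [0.05,-0.087,-0.196],"angular": [0.055,0,0],"gripper": 78},{"dp": [0.05,-0.102,-0.188],"angular": [0.055,0,0],"gripper": 78},{"dp": [0.05,-0.118,-0.179],"angular": [0.055,0,0],"gripper": 78}]}}

```text
clock: 21.0
position: [0.38, -0.3455, 0.1077]
ee_rot: [0.709, -0.086, 0.696, 0.075]
contact_force: [0.1, -0.0, -0.2]
width: 0.0777
```

```bash
python3 -c "
from h import *
p,r=st();plan(p,r,[.3725,-.333,.05],1.848-np.pi/2,3)"
```

```text
t 21.0 pos [ 0.38   -0.3455  0.1077] yaw 0.229 w 0.0777 F [ 0.1 -0.  -0.2] q [-0.88  0.28  1.84  0.01  1.   -1.11]
([0.159, 0.041, -0.015], [-0.01, 0.004, 0.004])
([0.16, 0.041, -0.014], [-0.01, 0.004, 0.004])
([0.16, 0.04, -0.012], [-0.01, 0.004, 0.004])
row deg 1.0 mm 19.8
```

{"method": "arm_command", "body": {"series": [{"dp": [0.16,0.045,-0.015],"angular": [-0.01,0.004,0.004],"gripper": 78},{"dp": [0.16,0.045,-0.015],"angular": [-0.01,0.004,0.004],"gripper": 78},{"dp": [0.1,0.045,-0.013],"angular": [-0.01,0.004,0.004],"gripper": 78},{"dp": [0,0,0],"angular": [0,0,0],"gripper": 78},{"dp": [0,0,0],"angular": [0,0,0],"gripper": 78},{"dp": [0,0,0],"angular": [0,0,0],"gripper": 78},{"dp": [0,0,0],"angular": [0,0,0],"gripper": 78},{"dp": [0,0,0],"angular": [0,0,0],"gripper": 78}]}}

```text
clock: 22.0
position: [0.3756, -0.3405, 0.058]
ee_rot: [0.701, -0.099, 0.7, 0.093]
contact_force: [-0.8, -0.3, 0.3]
width: 0.0774
```

```bash
python3 -c "
from h import *
p,r=st();plan(p,r,[.3725,-.333,.003],1.848-np.pi/2,5)"
```

```text
t 22.0 pos [ 0.3756 -0.3405  0.058 ] yaw 0.272 w 0.0774 F [-0.8 -0.3  0.3] q [-0.87  0.34  1.91 -0.    0.89 -1.14]
([0.091, 0.014, -0.002], [-0.001, 0.0, 0.001])
([0.091, 0.014, -0.002], [-0.001, 0.0, 0.001])
([0.092, 0.014, -0.002], [-0.001, 0.0, 0.001])
([0.092, 0.014, -0.002], [-0.001, 0.0, 0.001])
([0.092, 0.014, -0.002], [-0.001, 0.0, 0.001])
row deg 0.1 mm 11.1
```

{"method": "arm_command", "body": {"series": [{"dp": [0,0.05,-0.008],"angular": [0,0,0],"gripper": 78},{"dp": [0.08,0.02,0],"angular": [0,0,0],"gripper": 78},{"dp": [0.11,0,0],"angular": [0,0,0],"gripper": 78},{"dp": [0.11,0,0],"angular": [0,0,0],"gripper": 78},{"dp": [0.11,0,0],"angular": [0,0,0],"gripper": 78},{"dp": [0.04,0,0],"angular": [0,0,0],"gripper": 78},{"dp": [0,0,0],"angular": [0,0,0],"gripper": 78},{"dp": [0,0,0],"angular": [0,0,0],"gripper": 78}]}}

```text
clock: 23.0
position: [0.3719, -0.332, -0.0009]
ee_rot: [0.701, -0.098, 0.7, 0.094]
contact_force: [0.8, -0.4, 0.9]
width: 0.0782
```

```bash
python3 -c "
from h import *
p,r=st();plan(p,r,[.3725,-.333,.003],1.848-np.pi/2,1)"
```

```text
t 23.0 pos [ 0.3719 -0.332  -0.0009] yaw 0.272 w 0.0782 F [ 0.8 -0.4  0.9] q [-0.87  0.41  1.99 -0.    0.74 -1.14]
([-0.032, -0.01, 0.003], [-0.003, 0.0, 0.004])
row deg 0.5 mm 4.1
```

{"method": "arm_command", "body": {"series": [{"dp": [-0.035,-0.005,0.003],"angular": [0,0,0],"gripper": 78},{"dp": [0,0,0],"angular": [0,0,0],"gripper": 64},{"dp": [0,0,0],"angular": [0,0,0],"gripper": 60},{"dp": [0,0,0],"angular": [0,0,0],"gripper": 48},{"dp": [0,0,0],"angular": [0,0,0],"gripper": 48},{"dp": [0,0,0],"angular": [0,0,0],"gripper": 48},{"dp": [0,0,0],"angular": [0,0,0],"gripper": 48},{"dp": [0,0,0],"angular": [0,0,0],"gripper": 48}], "grip_force": 50}}

```text
clock: 24.0
position: [0.3729, -0.3332, 0.0056]
ee_rot: [0.701, -0.099, 0.7, 0.093]
contact_force: [-0.5, 0.4, 0.5]
width: 0.0524
```

{"method": "arm_command", "body": {"series": [{"dp": [-0.05,0,0],"angular": [0,0,0],"gripper": 48},{"dp": [-0.1,0,0],"angular": [0,0,0],"gripper": 48},{"dp": [-0.1,0,0],"angular": [0,0,0],"gripper": 48},{"dp": [-0.1,0,0],"angular": [0,0,0],"gripper": 48},{"dp": [-0.05,0,0],"angular": [0,0,0],"gripper": 48},{"dp": [0,0,0],"angular": [0,0,0],"gripper": 48},{"dp": [0,0,0],"angular": [0,0,0],"gripper": 48},{"dp": [0,0,0],"angular": [0,0,0],"gripper": 48}]}}

```text
clock: 25.0
position: [0.3727, -0.3326, 0.0572]
ee_rot: [0.702, -0.099, 0.7, 0.093]
contact_force: [-0.3, -0.8, -1.4]
width: 0.0523
```

```bash
python3 -c "
from h import *
p,r=st();d=get_image('scene');show(d,[('red',.014,400),('green',p[2]+.008,400)])
cv2.imwrite('pics/c6.png',cv2.resize(d['image'][130:300,150:400],None,fx=3,fy=3))
plan(p,r,[.516,-.316,.05],1.626,16)"
```

```text
t 25.0 pos [ 0.3727 -0.3326  0.0572] yaw 0.272 w 0.0523 F [-0.3 -0.8 -1.4] q [-0.87  0.33  1.92 -0.    0.88 -1.14]
red [ 0.5541 -0.2076] yaw 2.507 L 124 W 59 [310. 225.]
green [ 0.002  -0.0803] yaw 2.577 L 249 W 52 [199.  42.]
([0.004, -0.012, 0.074], [-0.054, -0.0, 0.0])
([0.004, -0.018, 0.073], [-0.054, -0.0, 0.0])
([0.004, -0.024, 0.071], [-0.054, -0.0, 0.0])
([0.004, -0.03, 0.069], [-0.054, -0.0, 0.0])
([0.004, -0.036, 0.066], [-0.054, -0.0, 0.0])
([0.004, -0.041, 0.063], [-0.054, -0.0, 0.0])
([0.004, -0.046, 0.059], [-0.054, -0.0, 0.0])
([0.004, -0.051, 0.055], [-0.054, -0.0, 0.0])
([0.004, -0.056, 0.051], [-0.054, -0.0, 0.0])
([0.004, -0.06, 0.046], [-0.054, -0.0, 0.0])
([0.004, -0.063, 0.04], [-0.054, -0.0, 0.0])
([0.004, -0.067, 0.035], [-0.054, -0.0, 0.0])
([0.004, -0.069, 0.029], [-0.054, -0.0, 0.0])
([0.004, -0.071, 0.023], [-0.054, -0.0, 0.0])
([0.004, -0.073, 0.017], [-0.054, -0.0, 0.0])
([0.004, -0.074, 0.011], [-0.054, -0.0, 0.0])
row deg 4.8 mm 9.0
```

View pics/c6.png

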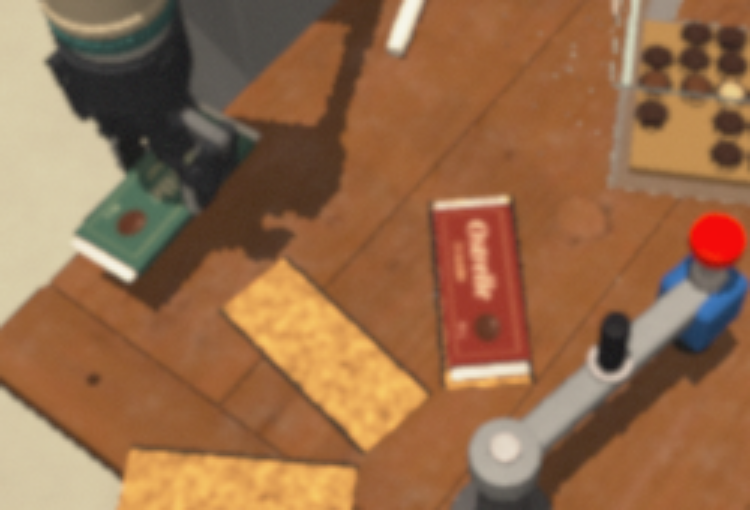

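Green is lifted level; red lies squarely on the left mat. Carry green to the middle mat.

{"method": "arm_command", "body": {"series": [{"dp": [0,-0.03,0.147],"angular": [-0.1,0,0],"gripper": 46},{"dp": [0,-0.054,0.14],"angular": [-0.1,0,0],"gripper": 46},{"dp": [0,-0.077,0.129],"angular": [-0.1,0,0],"gripper": 46},{"dp": [0,-0.097,0.114],"angular": [-0.1,0,0],"gripper": 46},{"dp": [0,-0.116,0.097],"angular": [-0.1,0,0],"gripper": 46},{"dp": [0,-0.13,0.075],"angular": [-0.1,0,0],"gripper": 46},{"dp": [0,-0.14,0.052],"angular": [-0.1,0,0],"gripper": 46},{"dp": [0,-0.147,0.028],"angular": [-0.1,0,0],"gripper": 46}]}}

```text
clock: 26.05
position: [0.5177, -0.3238, 0.053]
ee_rot: [0.499, -0.499, 0.502, 0.5]
contact_force: [-0.6, -0.6, -0.8]
width: 0.0527
```

```bash
python3 -c "
from h import *
p,r=st();plan(p,r,[.516,-.316,.03],1.626,3)"
```

```text
t 26.1 pos [ 0.5177 -0.3238  0.053 ] yaw 1.569 w 0.0527 F [-0.6 -0.6 -0.8] q [-0.67  0.47  1.67 -0.    1.   -2.24]
([0.064, 0.005, 0.022], [-0.012, -0.001, -0.001])
([0.064, 0.004, 0.022], [-0.012, -0.001, -0.001])
([0.064, 0.004, 0.022], [-0.012, -0.001, -0.001])
row deg 1.1 mm 8.1
```

{"method": "arm_command", "body": {"series": [{"dp": [0.064,0.005,0.025],"angular": [-0.015,0,0],"gripper": 46},{"dp": [0.064,0.005,0.025],"angular": [-0.015,0,0],"gripper": 46},{"dp": [0.064,0.005,0.02],"angular": [-0.015,0,0],"gripper": 46},{"dp": [0,0,0],"angular": [0,0,0],"gripper": 46},{"dp": [0,0,0],"angular": [0,0,0],"gripper": 46},{"dp": [0,0,0],"angular": [0,0,0],"gripper": 46},{"dp": [0,0,0],"angular": [0,0,0],"gripper": 46},{"dp": [0,0,0],"angular": [0,0,0],"gripper": 46}]}}

```text
clock: 27.05
position: [0.5131, -0.3144, 0.0272]
ee_rot: [0.481, -0.515, 0.485, 0.518]
contact_force: [0.3, 0.7, -1.3]
width: 0.0525
```

```bash
python3 -c "
from h import *
p,r=st();plan(p,r,[.516,-.316,.009],1.626,2)
d=get_image('scene');show(d,[('green',p[2]+.006,300)])
cv2.imwrite('pics/c7.png',cv2.resize(d['image'][150:330,150:390],None,fx=3,fy=3))"
```

```text
t 27.1 pos [ 0.5131 -0.3144  0.0272] yaw 1.638 w 0.0525 F [ 0.3  0.7 -1.3] q [-0.66  0.49  1.72 -0.01  0.94 -2.3 ]
([0.076, -0.012, -0.007], [0.004, -0.0, -0.002])
([0.076, -0.012, -0.007], [0.004, -0.0, -0.002])
row deg 0.4 mm 9.3
green [ 0.537 -0.313] yaw 0.052 L 81 W 51 [267. 245.]
```

View pics/c7.png

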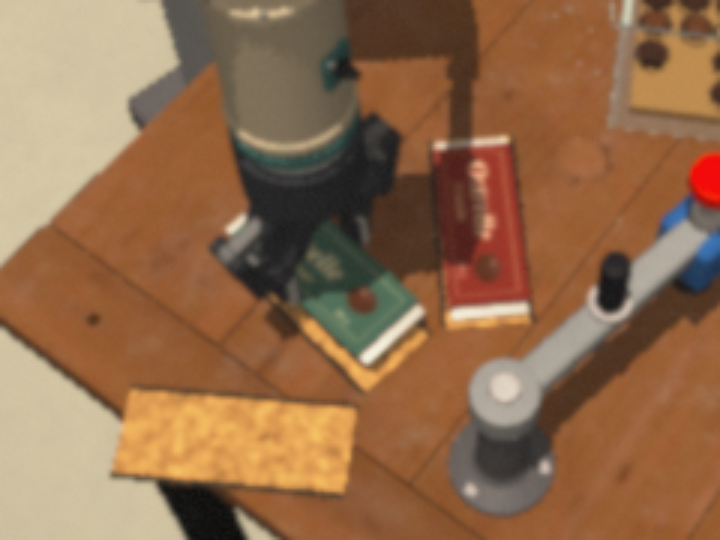

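Green hovers aligned over the middle mat, red is still in place; lower, release, rise.

{"method": "arm_command", "body": {"series": [{"dp": [0.076,-0.012,-0.006],"angular": [0,0,0],"gripper": 46},{"dp": [0.076,-0.012,-0.006],"angular": [0,0,0],"gripper": 46},{"dp": [0.02,0,0],"angular": [0,0,0],"gripper": 46},{"dp": [0,0,0],"angular": [0,0,0],"gripper": 46},{"dp": [0,0,0],"angular": [0,0,0],"gripper": 62},{"dp": [0,0,0],"angular": [0,0,0],"gripper": 70},{"dp": [0,0,0],"angular": [0,0,0],"gripper": 76},{"dp": [0,0,0],"angular": [0,0,0],"gripper": 76}]}}

```text
clock: 28.1
position: [0.5167, -0.316, 0.0072]
ee_rot: [0.481, -0.515, 0.485, 0.518]
contact_force: [0.6, -0.9, 0.1]
width: 0.0759
```

{"method": "arm_command", "body": {"series": [{"dp": [-0.1,0,0],"angular": [0,0,0],"gripper": 76},{"dp": [-0.3,0,0],"angular": [0,0,0],"gripper": 76},{"dp": [-0.3,0,0],"angular": [0,0,0],"gripper": 76},{"dp": [-0.3,0,0],"angular": [0,0,0],"gripper": 76},{"dp": [-0.3,0,0],"angular": [0,0,0],"gripper": 76},{"dp": [-0.3,0,0],"angular": [0.1,0,0],"gripper": 76},{"dp": [-0.2,0,0],"angular": [0.1,0,0],"gripper": 76},{"dp": [0,0,0],"angular": [0,0,0],"gripper": 76}]}}

```text
clock: 29.1
position: [0.5183, -0.3158, 0.2357]
ee_rot: [0.558, -0.433, 0.561, 0.432]
contact_force: [0.4, 0.5, -0.1]
width: 0.0758
```

```bash
python3 -c "
from h import *
for n in('top','scene'):
    d=get_image(n);print(n);show(d,[('red',.014,400),('green',.014,400),('cap',.165,60)])
p,r=st();print(armpt(0,.085))"
```

```text
top
red [ 0.534 -0.214] yaw 2.774 L 142 W 70 [324. 218.]
green [ 0.5134 -0.3137] yaw 0.070 L 114 W 57 [364. 222.]
cap [ 0.543  -0.2286] yaw 2.510 L 43 W 30 [331. 198.]
cap [ 0.6817 -0.1376] yaw 1.539 L 31 W 30 [287. 137.]
scene
red [ 0.554 -0.208] yaw 2.505 L 123 W 58 [310. 225.]
cap [ 0.6394 -0.2798] yaw 0.918 L 42 W 39 [313. 239.]
cap [ 0.6865 -0.1412] yaw 2.332 L 35 W 31 [389. 209.]
t 29.2 pos [ 0.5171 -0.3149  0.2329] yaw 1.316 w 0.0759 F [-0.5  0.   0.2] q [-0.66  0.32  1.43 -0.    1.39 -1.97]
[ 0.68402275 -0.22211116]
```

```bash
python3 -c "
from h import *
p,r=st();plan(p,r,[.684,-.2225,.225],.016,8)"
```

```text
t 29.2 pos [ 0.5171 -0.3149  0.2329] yaw 1.316 w 0.0759 F [-0.5  0.   0.2] q [-0.66  0.32  1.43 -0.    1.39 -1.97]
([0.007, -0.144, 0.137], [0.103, -0.0, -0.0])
([0.007, -0.12, 0.158], [0.103, -0.0, -0.0])
([0.007, -0.093, 0.176], [0.103, -0.0, -0.0])
([0.008, -0.063, 0.188], [0.103, -0.0, -0.0])
([0.008, -0.032, 0.196], [0.103, -0.0, -0.0])
([0.008, 0.0, 0.199], [0.103, -0.0, -0.0])
([0.008, 0.033, 0.196], [0.103, -0.0, -0.0])
([0.008, 0.064, 0.188], [0.103, -0.0, -0.0])
row deg 9.3 mm 23.9
```

{"method": "arm_command", "body": {"series": [{"dp": [0.007,-0.144,0.137],"angular": [0.105,0,0],"gripper": 70},{"dp": [0.007,-0.12,0.158],"angular": [0.105,0,0],"gripper": 70},{"dp": [0.007,-0.093,0.176],"angular": [0.105,0,0],"gripper": 70},{"dp": [0.008,-0.063,0.188],"angular": [0.105,0,0],"gripper": 70},{"dp": [0.008,-0.032,0.196],"angular": [0.105,0,0],"gripper": 70},{"dp": [0.008,0,0.199],"angular": [0.105,0,0],"gripper": 70},{"dp": [0.008,0.033,0.196],"angular": [0.105,0,0],"gripper": 70},{"dp": [0.008,0.064,0.188],"angular": [0.105,0,0],"gripper": 70}]}}

```text
clock: 30.2
position: [0.6822, -0.2209, 0.2058]
ee_rot: [0.695, 0.016, 0.719, -0.008]
contact_force: [0.7, -0.2, 0.7]
width: 0.0702
```

```bash
python3 -c "
from h import *
p,r=st();plan(p,r,[.684,-.2225,.2],.016,2)
d=get_image('scene');show(d,[('red',.014,400),('green',.014,400)])"
```

```text
t 30.2 pos [ 0.6822 -0.2209  0.2058] yaw -0.033 w 0.0702 F [ 0.7 -0.2  0.7] q [-0.41  0.53  1.17 -0.    1.48 -0.38]
([0.024, -0.007, 0.009], [-0.016, -0.011, -0.004])
([0.024, -0.007, 0.008], [-0.016, -0.011, -0.004])
row deg 1.7 mm 3.1
red [ 0.5541 -0.2075] yaw 2.507 L 124 W 58 [310. 225.]
green [0.2189 0.2017] yaw 2.502 L 336 W 68 [340.  53.]
```

{"method": "arm_command", "body": {"series": [{"dp": [0,-0.01,0.012],"angular": [-0.016,-0.011,-0.004],"gripper": 70},{"dp": [0.15,-0.005,0.005],"angular": [-0.016,-0.011,-0.004],"gripper": 70},{"dp": [0.16,0,0],"angular": [0,0,0],"gripper": 70},{"dp": [0.16,0,0],"angular": [0,0,0],"gripper": 70},{"dp": [0.14,0,0],"angular": [0,0,0],"gripper": 70},{"dp": [0,0,0],"angular": [0,0,0],"gripper": 40},{"dp": [0,0,0],"angular": [0,0,0],"gripper": 12},{"dp": [0,0,0],"angular": [0,0,0],"gripper": 12}], "grip_force": 40}}

```text
clock: 31.25
position: [0.6812, -0.222, 0.125]
ee_rot: [0.707, -0.012, 0.707, 0.013]
contact_force: [2.3, 1.0, -4.4]
width: 0.017
```

{"method": "arm_command", "body": {"series": [{"dp": [0,0,0],"angular": [0,0,0],"gripper": 12},{"dp": [0,0,0],"angular": [0,0,0],"gripper": 12},{"dp": [0,0,0],"angular": [0,0,0],"gripper": 12},{"dp": [0,0,0],"angular": [0,0,0],"gripper": 12},{"dp": [0,0,0],"angular": [0,0,0],"gripper": 12},{"dp": [0,0,0],"angular": [0,0,0],"gripper": 12},{"dp": [0,0,0],"angular": [0,0,0],"gripper": 12},{"dp": [0,0,0],"angular": [0,0,0],"gripper": 12}]}}

```text
clock: 32.25
position: [0.6811, -0.222, 0.125]
ee_rot: [0.707, -0.012, 0.707, 0.013]
contact_force: [0.7, -1.0, -2.4]
width: 0.0171
```

```bash
cat >> h.py <<'E'
def arc(s1,n,z=.134):
    """rows turning with the arm from the present swing to s1"""
    p,r=st();s0,d=sw(p);s0=(s0+np.pi)%(2*np.pi)-np.pi;print("swing %.3f rad %.4f"%(s0,d))
    zz=r.as_matrix()[:,2];y0=np.arctan2(zz[1],zz[0]);y1=s1+.016
    y1+=np.pi*round((y0-y1)/np.pi);dr=(r.inv()*down(y1)).as_rotvec()/n;q=p
    for k in range(1,n+1):
        t=np.r_[armpt(s0+(s1-s0)*k/n,d+(.085-d)*k/n),p[2]+(z-p[2])*k/n]
        print(((r*Ro.from_rotvec(dr*(k-1))).inv().apply(t-q)/.12).round(3).tolist(),(dr/(np.pi/2)).round(3).tolist());q=t
E
python3 -c "
from h import *
arc(.92,8)"
```

```text
t 32.2 pos [ 0.6811 -0.222   0.125 ] yaw 0.036 w 0.0171 F [ 0.7 -1.  -2.4] q [-0.41  0.55  1.32  0.    1.27 -0.45]
swing 0.034 rad 0.0852
[-0.009, -0.006, -0.078] [-0.072, -0.0, -0.0]
[-0.009, -0.006, -0.078] [-0.072, -0.0, -0.0]
[-0.009, -0.005, -0.078] [-0.072, -0.0, -0.0]
[-0.009, -0.005, -0.078] [-0.072, -0.0, -0.0]
[-0.009, -0.005, -0.078] [-0.072, -0.0, -0.0]
[-0.009, -0.005, -0.078] [-0.072, -0.0, -0.0]
[-0.009, -0.005, -0.078] [-0.072, -0.0, -0.0]
[-0.009, -0.005, -0.078] [-0.072, -0.0, -0.0]
```

{"method": "arm_command", "body": {"series": [{"dp": [-0.009,-0.005,-0.078],"angular": [-0.072,0,0],"gripper": 12},{"dp": [-0.009,-0.005,-0.078],"angular": [-0.072,0,0],"gripper": 12},{"dp": [-0.009,-0.005,-0.078],"angular": [-0.072,0,0],"gripper": 12},{"dp": [-0.009,-0.005,-0.078],"angular": [-0.072,0,0],"gripper": 12},{"dp": [-0.009,-0.005,-0.078],"angular": [-0.072,0,0],"gripper": 12},{"dp": [-0.009,-0.005,-0.078],"angular": [-0.072,0,0],"gripper": 12},{"dp": [-0.009,-0.005,-0.078],"angular": [-0.072,0,0],"gripper": 12},{"dp": [0,0,0],"angular": [0,0,0],"gripper": 12}]}}

```text
clock: 33.25
position: [0.6192, -0.2524, 0.125]
ee_rot: [0.642, -0.289, 0.647, 0.293]
contact_force: [-1.1, -1.3, 0.1]
width: 0.0167
```

```bash
python3 -c "
from h import *
arc(.92,2,.13)
for n in('top','scene'):show(get_image(n),[('cap',.165,60)])"
```

```text
t 33.2 pos [ 0.6192 -0.2524  0.125 ] yaw 0.847 w 0.0167 F [-1.1 -1.3  0.1] q [-0.49  0.49  1.44 -0.    1.22 -1.34]
swing 0.865 rad 0.0859
[-0.021, -0.004, -0.02] [-0.028, -0.002, -0.003]
[-0.021, -0.004, -0.02] [-0.028, -0.002, -0.003]
```

{"method": "arm_command", "body": {"series": [{"dp": [0,-0.003,-0.025],"angular": [-0.03,-0.002,-0.003],"gripper": 12},{"dp": [0,-0.003,-0.025],"angular": [-0.02,-0.002,-0.003],"gripper": 12},{"dp": [0,0,0],"angular": [0,0,0],"gripper": 12},{"dp": [0,0,0],"angular": [0,0,0],"gripper": 12},{"dp": [0,0,0],"angular": [0,0,0],"gripper": 12},{"dp": [0,0,0],"angular": [0,0,0],"gripper": 12},{"dp": [0,0,0],"angular": [0,0,0],"gripper": 12},{"dp": [0,0,0],"angular": [0,0,0],"gripper": 12}]}}

```text
clock: 34.35
position: [0.6156, -0.2572, 0.125]
ee_rot: [0.633, -0.315, 0.633, 0.315]
contact_force: [-1.5, -1.3, -3.3]
width: 0.0169
```

```bash
python3 -c "
from h import *
arc(.93,1,.125)"
```

```text
t 34.4 pos [ 0.6156 -0.2572  0.125 ] yaw 0.924 w 0.0169 F [-1.5 -1.3 -3.3] q [-0.5   0.48  1.45 -0.    1.21 -1.42]
swing 0.933 rad 0.0858
[-0.0, -0.007, 0.003] [-0.014, -0.001, -0.0]
```

{"method": "arm_command", "body": {"series": [{"dp": [0,0,0],"angular": [0,0,0],"gripper": 30},{"dp": [0,0,0],"angular": [0,0,0],"gripper": 40},{"dp": [-0.1,0,0],"angular": [0,0,0],"gripper": 50},{"dp": [-0.25,0,0],"angular": [0,0,0],"gripper": 50},{"dp": [-0.3,0,0],"angular": [0,0,0],"gripper": 50},{"dp": [-0.3,-0.3,0],"angular": [0,0,0],"gripper": 50},{"dp": [0,-0.3,0],"angular": [0,0,0],"gripper": 30},{"dp": [0,-0.3,0],"angular": [0,0,0],"gripper": 2}]}}

```text
clock: 35.35
position: [0.7057, -0.3196, 0.254]
ee_rot: [0.636, -0.319, 0.629, 0.314]
contact_force: [0.6, 0.2, -0.8]
width: 0.0144
```

```bash
python3 -c "
from h import *
st()
a=get_image('top');b=get_image('scene')
for d in(a,b):show(d,[('cap',.165,60),('red',.014,300),('green',.014,300)]);print(proj(d,[*armpt(.91,.17),.165]))
cv2.imwrite('pics/c8.png',cv2.resize(np.hstack([a['image'][120:280,260:440],b['image'][150:310,180:360]]),(800,356)))"
```

```text
t 35.4 pos [ 0.7057 -0.3196  0.254 ] yaw 0.928 w 0.0144 F [ 0.6  0.2 -0.8] q [-0.52  0.58  0.96  0.    1.59 -1.44]
green [ 0.1784 -0.0985] yaw 2.616 L 178 W 49 [276. 368.]
green [0.4002 0.0117] yaw 1.077 L 301 W 37 [234. 272.]
green [ 0.5178 -0.3131] yaw 0.080 L 123 W 57 [364. 219.]
(np.float64(319.5325168807432), np.float64(194.97149144863317))
green [ 0.5523 -0.3125] yaw 0.043 L 57 W 52 [269. 255.]
green [0.1064 0.0008] yaw 2.591 L 340 W 52 [258.  66.]
(np.float64(309.3220872217584), np.float64(180.8863841337604))
```

View pics/c8.png

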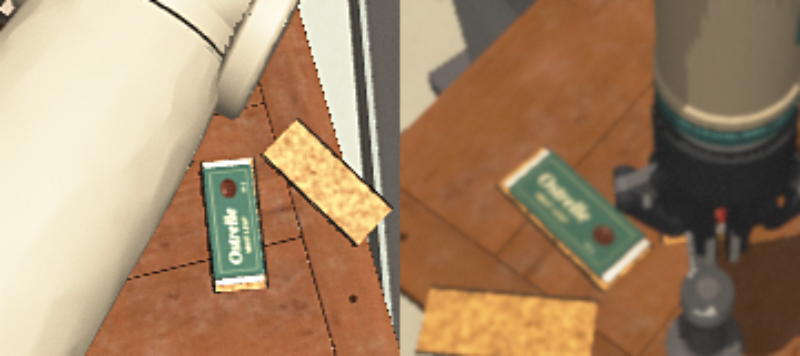

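{"method": "arm_command", "body": {"series": [{"dp": [0,0.23,-0.35],"angular": [0,0,0],"gripper": 2},{"dp": [0,0.23,-0.35],"angular": [0,0,0],"gripper": 2},{"dp": [0,0.23,-0.35],"angular": [0,0,0],"gripper": 2},{"dp": [0,0.23,-0.35],"angular": [0,0,0],"gripper": 2},{"dp": [0,0.23,-0.35],"angular": [0,0,0],"gripper": 2},{"dp": [0,0.23,-0.35],"angular": [0,0,0],"gripper": 2},{"dp": [0,0,0],"angular": [0,0,0],"gripper": 2},{"dp": [0,0,0],"angular": [0,0,0],"gripper": 2}]}}

```text
clock: 36.45
position: [0.415, -0.4211, 0.2534]
ee_rot: [0.637, -0.322, 0.627, 0.312]
contact_force: [-0.4, 0.3, -0.5]
width: 0.0019
```

```bash
python3 -c "
from h import *
p,r=st()
a=get_image('top');b=get_image('scene')
for d in(a,b):show(d,[('cap',.165,60),('red',.014,300),('green',.014,300)])
cv2.imwrite('pics/c9.png',cv2.resize(np.hstack([a['image'][120:280,260:440],b['image'][120:280,220:400]]),(800,356)))"
```

```text
t 36.5 pos [ 0.415  -0.4211  0.2534] yaw 0.930 w 0.0019 F [-0.4  0.3 -0.5] q [-0.92  0.28  1.44  0.01  1.4  -1.85]
cap [ 0.3068 -0.0528] yaw 2.180 L 35 W 11 [247. 316.]
cap [ 0.4945 -0.184 ] yaw 0.958 L 45 W 31 [310. 222.]
cap [ 0.5482 -0.2171] yaw 1.005 L 53 W 46 [326. 196.]
red [ 0.5461 -0.1963] yaw 2.528 L 138 W 66 [319. 209.]
green [ 0.2724 -0.7668] yaw 0.822 L 74 W 47 [564. 317.]
green [ 0.3198 -0.4003] yaw 0.670 L 69 W 39 [406. 301.]
green [ 0.5178 -0.313 ] yaw 0.080 L 123 W 58 [364. 219.]
green [ 0.5655 -0.6706] yaw 2.430 L 251 W 74 [503. 202.]
cap [ 0.5541 -0.2097] yaw 2.416 L 35 W 32 [309. 184.]
red [ 0.5418 -0.2234] yaw 2.552 L 122 W 18 [299. 226.]
green [ 0.552  -0.3155] yaw 0.116 L 58 W 47 [268. 256.]
green [-0.0298 -0.3209] yaw 1.316 L 130 W 54 [115.  96.]
```

View pics/c9.png

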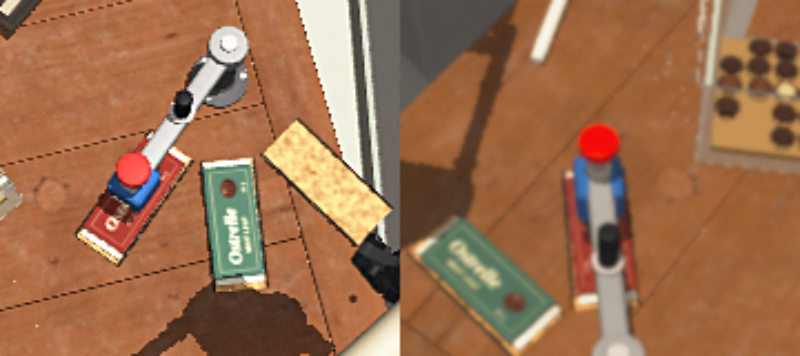

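Arm lies over the red bar: cap at (320,195) in top against (319.5,195) predicted for swing 0.91; scene gives cap and bar within about 2 mm. Green is good on the middle mat. Next I move over the cap.

```bash
python3 -c "
from h import *
p,r=st();plan(p,r,[.551,-.2075,.2],None,6)"|tail -2
```

```text
([0.074, 0.026, 0.35], [-0.0, 0.001, 0.002])
row deg 0.2 mm 43.1
```

{"method": "arm_command", "body": {"series": [{"dp": [0.06,0.026,0.35],"angular": [0,0.001,0.002],"gripper": 0},{"dp": [0.06,0.026,0.35],"angular": [0,0.001,0.002],"gripper": 0},{"dp": [0.06,0.026,0.35],"angular": [0,0.001,0.002],"gripper": 0},{"dp": [0.06,0.026,0.35],"angular": [0,0.001,0.002],"gripper": 0},{"dp": [0.06,0.026,0.35],"angular": [0,0.001,0.002],"gripper": 0},{"dp": [0.06,0.026,0.35],"angular": [0,0.001,0.002],"gripper": 0},{"dp": [0,0,0],"angular": [0,0,0],"gripper": 0},{"dp": [0,0,0],"angular": [0,0,0],"gripper": 0}]}}

```text
clock: 37.55
position: [0.5632, -0.195, 0.2081]
ee_rot: [0.63, -0.322, 0.63, 0.321]
contact_force: [-0.1, 0.3, -0.2]
width: 0.0001
```

```bash
python3 -c "
from h import *
p,r=st();plan(p,r,[.551,-.2075,.175],None,2)"
```

```text
t 37.5 pos [ 0.5632 -0.195   0.2081] yaw 0.944 w 0.0001 F [-0.1  0.3 -0.2] q [-0.45  0.32  1.5  -0.    1.32 -1.39]
([0.138, 0.011, -0.072], [0.0, -0.0, 0.0])
([0.138, 0.011, -0.072], [0.0, -0.0, 0.0])
row deg 0.0 mm 18.7
```

{"method": "arm_command", "body": {"series": [{"dp": [0,0.013,-0.09],"angular": [0,0,0],"gripper": 0},{"dp": [0,0.013,-0.08],"angular": [0,0,0],"gripper": 0},{"dp": [0.1,0,0],"angular": [0,0,0],"gripper": 0},{"dp": [0.1,0,0],"angular": [0,0,0],"gripper": 0},{"dp": [0.06,0,0],"angular": [0,0,0],"gripper": 0},{"dp": [0,0,0],"angular": [0,0,0],"gripper": 0},{"dp": [0,0,0],"angular": [0,0,0],"gripper": 0},{"dp": [0,0,0],"angular": [0,0,0],"gripper": 0}]}}

```text
clock: 38.55
position: [0.5462, -0.2136, 0.1747]
ee_rot: [0.63, -0.321, 0.631, 0.32]
contact_force: [-0.3, -0.6, -0.7]
width: 0.0001
```

```bash
python3 -c "
from h import *
p,r=st();plan(p,r,[.551,-.2075,.142],None,6)
d=get_image('scene');show(d,[('red',.014,300),('green',.014,300)])
cv2.imwrite('pics/c10.png',cv2.resize(d['image'][110:270,220:400],None,fx=3,fy=3))"
```

```text
t 38.5 pos [ 0.5462 -0.2136  0.1747] yaw 0.940 w 0.0001 F [-0.3 -0.6 -0.7] q [-0.49  0.33  1.57 -0.    1.24 -1.43]
([0.045, -0.0, 0.011], [0.0, -0.0, 0.0])
([0.045, -0.0, 0.011], [0.0, -0.0, 0.0])
([0.045, -0.0, 0.011], [0.0, -0.0, 0.0])
([0.045, -0.0, 0.011], [0.0, -0.0, 0.0])
([0.045, -0.0, 0.011], [0.0, -0.0, 0.0])
([0.045, -0.0, 0.011], [0.0, -0.0, 0.0])
row deg 0.0 mm 5.6
green [ 0.5527 -0.3147] yaw 0.071 L 55 W 48 [269. 256.]
```

View pics/c10.png

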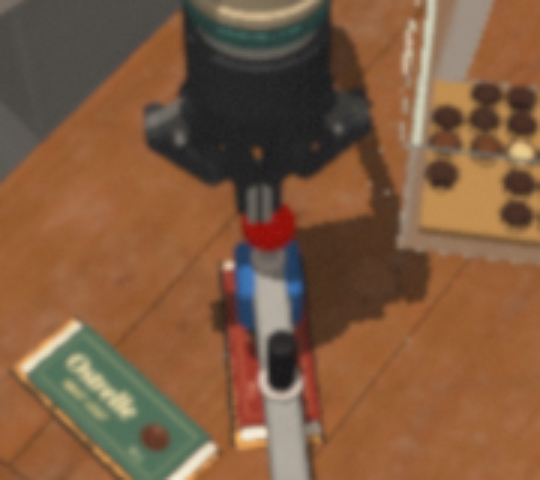

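Closed fingertips stand just above the red cap; shift 7 mm sideways and press.

{"method": "arm_command", "body": {"series": [{"dp": [0,0,0.055],"angular": [0,0,0],"gripper": 0},{"dp": [0.05,0,0.01],"angular": [0,0,0],"gripper": 0},{"dp": [0.06,0,0],"angular": [0,0,0],"gripper": 0},{"dp": [0.06,0,0],"angular": [0,0,0],"gripper": 0},{"dp": [0.05,0,0],"angular": [0,0,0],"gripper": 0},{"dp": [0.04,0,0],"angular": [0,0,0],"gripper": 0},{"dp": [0.02,0,0],"angular": [0,0,0],"gripper": 0},{"dp": [0,0,0],"angular": [0,0,0],"gripper": 0}]}}

```text
clock: 39.6
position: [0.5521, -0.207, 0.1424]
ee_rot: [0.631, -0.322, 0.63, 0.319]
contact_force: [-0.4, 0.8, 7.4]
width: -0.0
```

```bash
python3 -c "
from h import *
p,r=st()"
```

```text
t 39.6 pos [ 0.5521 -0.207   0.1424] yaw 0.940 w -0.0000 F [-0.4  0.8  7.4] q [-0.48  0.36  1.62 -0.    1.17 -1.42]
```

{"method": "arm_command", "body": {"series": [{"dp": [0.015,0,0],"angular": [0,0,0],"gripper": 0},{"dp": [0.015,0,0],"angular": [0,0,0],"gripper": 0},{"dp": [0.01,0,0],"angular": [0,0,0],"gripper": 0},{"dp": [0.01,0,0],"angular": [0,0,0],"gripper": 0},{"dp": [0,0,0],"angular": [0,0,0],"gripper": 0},{"dp": [0,0,0],"angular": [0,0,0],"gripper": 0},{"dp": [0,0,0],"angular": [0,0,0],"gripper": 0},{"dp": [0,0,0],"angular": [0,0,0],"gripper": 0}]}}

```text
clock: 40.6
position: [0.552, -0.207, 0.1439]
ee_rot: [0.633, -0.323, 0.629, 0.317]
contact_force: [-1.4, 1.6, 7.5]
width: 0.0003
```

```bash
python3 -c "
from h import *
p,r=st()"
```

```text
t 40.6 pos [ 0.552  -0.207   0.1439] yaw 0.939 w 0.0003 F [-1.4  1.6  7.5] q [-0.48  0.35  1.62 -0.    1.16 -1.42]
```

{"method": "arm_command", "body": {"series": [{"dp": [0.04,0,0],"angular": [0,0,0],"gripper": 0},{"dp": [0.05,0,0],"angular": [0,0,0],"gripper": 0},{"dp": [0.05,0,0],"angular": [0,0,0],"gripper": 0},{"dp": [0.05,0,0],"angular": [0,0,0],"gripper": 0},{"dp": [0.05,0,0],"angular": [0,0,0],"gripper": 0},{"dp": [0.05,0,0],"angular": [0,0,0],"gripper": 0},{"dp": [0.05,0,0],"angular": [0,0,0],"gripper": 0},{"dp": [0.05,0,0],"angular": [0,0,0],"gripper": 0}]}}

```text
clock: 41.6
position: [0.5522, -0.2071, 0.1409]
ee_rot: [0.637, -0.33, 0.623, 0.31]
contact_force: [-9.5, 3.8, 33.9]
width: 0.0
```

```bash
python3 -c "
from h import *
p,r=st()"
```

```text
t 41.6 pos [ 0.5522 -0.2071  0.1409] yaw 0.940 w 0.0000 F [-9.5  3.8 33.9] q [-0.48  0.34  1.64 -0.    1.12 -1.42]
```

Force rose to 34 N at z = 0.1409: that's the stop. Lift off, then check.

{"method": "arm_command", "body": {"series": [{"dp": [-0.1,0,0],"angular": [0,0,0],"gripper": 0},{"dp": [-0.2,0,0],"angular": [0,0,0],"gripper": 0},{"dp": [-0.3,0,0],"angular": [0,0,0],"gripper": 0},{"dp": [-0.3,0,0],"angular": [0,0,0],"gripper": 0},{"dp": [0,0.1,-0.4],"angular": [0,0,0],"gripper": 50},{"dp": [0,0.1,-0.4],"angular": [0,0,0],"gripper": 50},{"dp": [0,0.1,-0.4],"angular": [0,0,0],"gripper": 50},{"dp": [0,0,0],"angular": [0,0,0],"gripper": 50}]}}

```text
clock: 42.6
position: [0.433, -0.3034, 0.2488]
ee_rot: [0.638, -0.332, 0.622, 0.309]
contact_force: [0.7, 1.4, 0.2]
width: 0.0499
```

```bash
python3 -c "
from h import *
a=get_image('top');b=get_image('scene')
for d in(a,b):show(d,[('cap',.165,60),('red',.014,300),('green',.014,300)])
cv2.imwrite('pics/c11.png',cv2.resize(np.hstack([a['image'][120:280,260:440],b['image'][120:280,220:400]]),(800,356)))
p,r=st();plan(p,r,[*armpt(.93,.085),.21],.93,6)"
```

```text
cap [ 0.4895 -0.1876] yaw 1.542 L 54 W 36 [313. 222.]
cap [ 0.5464 -0.2159] yaw 1.017 L 53 W 50 [326. 196.]
red [0.5499 0.0507] yaw 2.276 L 102 W 78 [213. 210.]
red [ 0.5456 -0.1966] yaw 2.542 L 138 W 66 [319. 209.]
green [ 0.2868 -0.0685] yaw 0.797 L 69 W 36 [266. 319.]
green [ 0.3045 -0.4551] yaw 0.812 L 65 W 39 [429. 307.]
green [ 0.4881 -0.2605] yaw 0.851 L 82 W 45 [343. 232.]
green [ 0.6006 -0.3125] yaw 2.411 L 159 W 24 [363. 187.]
cap [ 0.554  -0.2097] yaw 2.416 L 35 W 32 [309. 184.]
red [ 0.5418 -0.2234] yaw 2.552 L 122 W 18 [299. 226.]
green [ 0.5505 -0.3141] yaw 0.067 L 59 W 49 [269. 256.]
t 42.7 pos [ 0.4352 -0.3018  0.2489] yaw 0.944 w 0.0498 F [ 0.1 -0.2  0.3] q [-0.75  0.17  1.6   0.01  1.33 -1.69]
([0.062, -0.165, 0.197], [0.001, 0.001, 0.004])
([0.061, -0.165, 0.198], [0.001, 0.001, 0.004])
([0.059, -0.165, 0.198], [0.001, 0.001, 0.004])
([0.058, -0.165, 0.199], [0.001, 0.001, 0.004])
([0.057, -0.165, 0.199], [0.001, 0.001, 0.004])
([0.055, -0.165, 0.199], [0.001, 0.001, 0.004])
row deg 0.4 mm 31.8
```

View pics/c11.png

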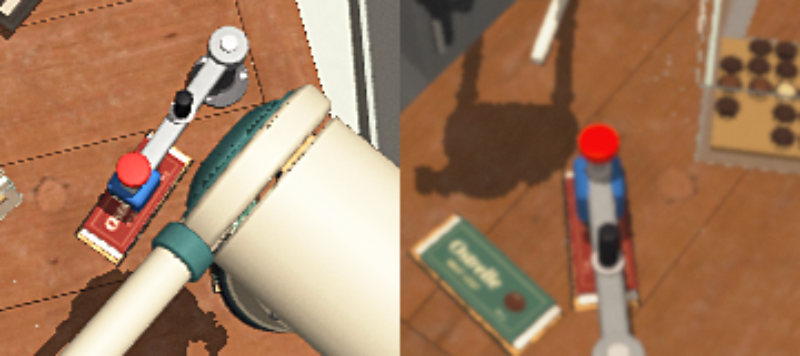

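The bars haven't moved, and the plunger is up again. Back to the handle at (0.6156,-0.2572).

{"method": "arm_command", "body": {"series": [{"dp": [0.05,-0.165,0.2],"angular": [0.001,0.001,0.004],"gripper": 65},{"dp": [0.05,-0.165,0.2],"angular": [0.001,0.001,0.004],"gripper": 65},{"dp": [0.05,-0.165,0.2],"angular": [0.001,0.001,0.004],"gripper": 65},{"dp": [0.05,-0.165,0.2],"angular": [0.001,0.001,0.004],"gripper": 65},{"dp": [0.05,-0.165,0.2],"angular": [0.001,0.001,0.004],"gripper": 65},{"dp": [0.05,-0.165,0.2],"angular": [0.001,0.001,0.004],"gripper": 65},{"dp": [0,0,0],"angular": [0,0,0],"gripper": 65},{"dp": [0,0,0],"angular": [0,0,0],"gripper": 65}]}}

```text
clock: 43.7
position: [0.6305, -0.2433, 0.211]
ee_rot: [0.63, -0.322, 0.629, 0.323]
contact_force: [-0.2, -0.0, 0.0]
width: 0.0652
```

```bash
python3 -c "
from h import *
p,r=st();plan(p,r,[.6156,-.2572,p[2]],.93,1)"
```

```text
t 43.7 pos [ 0.6305 -0.2433  0.211 ] yaw 0.947 w 0.0652 F [-0.2 -0.   0. ] q [-0.47  0.44  1.3   0.    1.4  -1.42]
([-0.0, 0.033, -0.167], [0.011, 0.001, -0.0])
row deg 1.0 mm 20.4
```

{"method": "arm_command", "body": {"series": [{"dp": [0,0.02,-0.1],"angular": [0.01,0,0],"gripper": 65},{"dp": [0,0.015,-0.06],"angular": [0,0,0],"gripper": 65},{"dp": [0.15,0,-0.01],"angular": [0,0,0],"gripper": 65},{"dp": [0.2,0,0],"angular": [0,0,0],"gripper": 65},{"dp": [0.2,0,0],"angular": [0,0,0],"gripper": 65},{"dp": [0.12,0,0],"angular": [0,0,0],"gripper": 65},{"dp": [0,0,0],"angular": [0,0,0],"gripper": 65},{"dp": [0,0,0],"angular": [0,0,0],"gripper": 65}]}}

```text
clock: 44.7
position: [0.6094, -0.263, 0.1339]
ee_rot: [0.634, -0.317, 0.632, 0.313]
contact_force: [-0.4, 0.2, 0.2]
width: 0.0649
```

{"method": "arm_command", "body": {"series": [{"dp": [0,0,0],"angular": [0,0,0],"gripper": 30},{"dp": [0,0,0],"angular": [0,0,0],"gripper": 20},{"dp": [0,0,0],"angular": [0,0,0],"gripper": 12},{"dp": [0,0,0],"angular": [0,0,0],"gripper": 12},{"dp": [0,0,0],"angular": [0,0,0],"gripper": 12},{"dp": [0,0,0],"angular": [0,0,0],"gripper": 12},{"dp": [0,0,0],"angular": [0,0,0],"gripper": 12},{"dp": [0,0,0],"angular": [0,0,0],"gripper": 12}], "grip_force": 40}}

```text
clock: 45.7
position: [0.6108, -0.2627, 0.1364]
ee_rot: [0.635, -0.318, 0.631, 0.312]
contact_force: [-0.2, 0.4, 0.5]
width: 0.0167
```

```bash
python3 -c "
from h import *
arc(1.63,7,.127)"
```

```text
t 45.7 pos [ 0.6108 -0.2627  0.1364] yaw 0.924 w 0.0167 F [-0.2  0.4  0.5] q [-0.51  0.46  1.45  0.    1.22 -1.44]
swing 1.018 rad 0.0868
[0.011, -0.012, -0.062] [-0.066, -0.0, 0.001]
[0.011, -0.011, -0.062] [-0.066, -0.0, 0.001]
[0.011, -0.01, -0.062] [-0.066, -0.0, 0.001]
[0.011, -0.009, -0.062] [-0.066, -0.0, 0.001]
[0.011, -0.008, -0.062] [-0.066, -0.0, 0.001]
[0.011, -0.007, -0.062] [-0.066, -0.0, 0.001]
[0.011, -0.006, -0.062] [-0.066, -0.0, 0.001]
```

{"method": "arm_command", "body": {"series": [{"dp": [0.011,-0.012,-0.065],"angular": [-0.07,0,0.001],"gripper": 12},{"dp": [0.011,-0.011,-0.065],"angular": [-0.07,0,0.001],"gripper": 12},{"dp": [0.011,-0.01,-0.065],"angular": [-0.07,0,0.001],"gripper": 12},{"dp": [0.011,-0.009,-0.065],"angular": [-0.07,0,0.001],"gripper": 12},{"dp": [0.011,-0.008,-0.065],"angular": [-0.07,0,0.001],"gripper": 12},{"dp": [0.011,-0.007,-0.065],"angular": [-0.07,0,0.001],"gripper": 12},{"dp": [0.011,-0.006,-0.05],"angular": [-0.05,0,0.001],"gripper": 12},{"dp": [0,0,0],"angular": [0,0,0],"gripper": 12}]}}

```text
clock: 46.7
position: [0.5988, -0.3259, 0.1364]
ee_rot: [-0.47, 0.53, -0.478, -0.52]
contact_force: [1.3, -2.6, -2.4]
width: 0.0167
```

```bash
python3 -c "
from h import *
arc(1.62,1,.127)"
```

```text
t 46.7 pos [ 0.5988 -0.3259  0.1364] yaw 1.673 w 0.0167 F [ 1.3 -2.6 -2.4] q [-0.59  0.49  1.41 -0.01  1.23 -2.26]
swing 1.769 rad 0.0886
[0.077, -0.026, 0.11] [0.023, -0.011, 0.001]
```

{"method": "arm_command", "body": {"series": [{"dp": [0.01,-0.015,0.06],"angular": [0.01,-0.01,0],"gripper": 12},{"dp": [0,-0.01,0.05],"angular": [0.01,0,0],"gripper": 12},{"dp": [0,0,0.01],"angular": [0,0,0],"gripper": 12},{"dp": [0,0,0],"angular": [0,0,0],"gripper": 12},{"dp": [0,0,0],"angular": [0,0,0],"gripper": 12},{"dp": [0,0,0],"angular": [0,0,0],"gripper": 12},{"dp": [0,0,0],"angular": [0,0,0],"gripper": 12},{"dp": [0,0,0],"angular": [0,0,0],"gripper": 12}]}}

```text
clock: 47.7
position: [0.5969, -0.3167, 0.1363]
ee_rot: [-0.479, 0.517, -0.489, -0.514]
contact_force: [-1.6, -3.0, 0.5]
width: 0.0168
```

```bash
python3 -c "
from h import *
arc(1.62,1,.127)
for n in('top','scene'):d=get_image(n);show(d,[('cap',.165,40)]);print(proj(d,[*armpt(1.61,.17),.165]))"
```

```text
t 47.7 pos [ 0.5969 -0.3167  0.1363] yaw 1.633 w 0.0168 F [-1.6 -3.   0.5] q [-0.58  0.48  1.42 -0.01  1.24 -2.21]
swing 1.663 rad 0.0890
[0.077, -0.033, 0.033] [-0.002, -0.008, -0.004]
(np.float64(373.3774142248429), np.float64(209.26994821692227))
cap [ 0.6055 -0.2382] yaw 2.507 L 43 W 12 [317. 212.]
cap [ 0.519  -0.3263] yaw 2.660 L 35 W 27 [246. 208.]
(np.float64(248.7613094348212), np.float64(203.99928692089532))
```

{"method": "arm_command", "body": {"series": [{"dp": [0,0,0.03],"angular": [0,-0.005,0],"gripper": 12},{"dp": [0,0,0.015],"angular": [0,0,0],"gripper": 12},{"dp": [0,0,0],"angular": [0,0,0],"gripper": 12},{"dp": [0,0,0],"angular": [0,0,0],"gripper": 12},{"dp": [0,0,0],"angular": [0,0,0],"gripper": 12},{"dp": [0,0,0],"angular": [0,0,0],"gripper": 12},{"dp": [0,0,0],"angular": [0,0,0],"gripper": 12},{"dp": [0,0,0],"angular": [0,0,0],"gripper": 12}]}}

```text
clock: 48.8
position: [0.5964, -0.3131, 0.1363]
ee_rot: [-0.481, 0.516, -0.488, -0.515]
contact_force: [-0.8, -4.2, 1.1]
width: 0.0167
```

```bash
python3 -c "
from h import *
arc(1.62,1,.127)
d=get_image('scene');show(d,[('cap',.165,40)])"
```

```text
t 48.8 pos [ 0.5964 -0.3131  0.1363] yaw 1.632 w 0.0167 F [-0.8 -4.2  1.1] q [-0.58  0.48  1.42 -0.01  1.24 -2.21]
swing 1.622 rad 0.0892
[0.077, -0.035, 0.003] [-0.002, -0.005, -0.004]
cap [ 0.6049 -0.2377] yaw 2.514 L 41 W 12 [317. 211.]
cap [ 0.5177 -0.3207] yaw 2.659 L 35 W 24 [248. 206.]
```

{"method": "arm_command", "body": {"series": [{"dp": [0,0,0],"angular": [0,0,0],"gripper": 26},{"dp": [0,0,0],"angular": [0,0,0],"gripper": 40},{"dp": [-0.2,0,0],"angular": [0,0,0],"gripper": 40},{"dp": [-0.35,0,0],"angular": [0,0,0],"gripper": 40},{"dp": [-0.35,0,0.1],"angular": [0,0,0],"gripper": 40},{"dp": [-0.2,0.15,0.35],"angular": [0,0,0],"gripper": 0},{"dp": [0,0.25,0.4],"angular": [0,0,0],"gripper": 0},{"dp": [0,0.25,0.4],"angular": [0,0,0],"gripper": 0}]}}

```text
clock: 49.85
position: [0.5113, -0.1602, 0.2698]
ee_rot: [0.484, -0.513, 0.484, 0.518]
contact_force: [-0.3, 0.2, -0.4]
width: -0.0001
```

{"method": "arm_command", "body": {"series": [{"dp": [0,0.35,0.3],"angular": [0.08,0,0],"gripper": 0},{"dp": [0,0.35,0.3],"angular": [0.08,0,0],"gripper": 0},{"dp": [0,0.35,0.1],"angular": [0.08,0,0],"gripper": 0},{"dp": [0,0,0],"angular": [0.08,0,0],"gripper": 0},{"dp": [0,0,0],"angular": [0,0,0],"gripper": 0},{"dp": [0,0,0],"angular": [0,0,0],"gripper": 0},{"dp": [0,0,0],"angular": [0,0,0],"gripper": 0},{"dp": [0,0,0],"angular": [0,0,0],"gripper": 0}]}}

```text
clock: 50.85
position: [0.3819, -0.0582, 0.2712]
ee_rot: [0.599, -0.374, 0.596, 0.382]
contact_force: [-0.6, -0.2, -0.4]
width: -0.0
```

```bash
python3 -c "
from h import *
a=get_image('top');b=get_image('scene')
for d in(a,b):show(d,[('cap',.165,60),('red',.014,300),('green',.014,300)])
cv2.imwrite('pics/c12.png',cv2.resize(np.hstack([a['image'][120:280,260:440],b['image'][120:280,200:380]]),(800,356)))
p,r=st();plan(p,r,[.516,-.316,.21],None,8)"
```

```text
cap [ 0.307  -0.0527] yaw 2.157 L 35 W 11 [246. 316.]
cap [ 0.5236 -0.2051] yaw 2.514 L 102 W 45 [320. 207.]
red [0.5269 0.0624] yaw 1.541 L 94 W 53 [214. 217.]
red [ 0.5447 -0.2   ] yaw 2.511 L 139 W 57 [319. 210.]
green [0.2048 0.1469] yaw 1.320 L 71 W 38 [173. 358.]
green [0.3005 0.417 ] yaw 1.309 L 84 W 37 [ 63. 318.]
green [0.3266 0.0691] yaw 2.645 L 214 W 69 [208. 303.]
green [ 0.5178 -0.3132] yaw 0.070 L 123 W 57 [361. 222.]
cap [ 0.6164 -0.2639] yaw 2.507 L 95 W 40 [313. 230.]
cap [ 0.5194 -0.3167] yaw 2.469 L 35 W 31 [250. 206.]
red [ 0.5536 -0.2072] yaw 2.513 L 123 W 59 [310. 225.]
t 51.0 pos [ 0.3818 -0.0582  0.2712] yaw 1.127 w -0.0001 F [0.  1.2 0.3] q [-0.34 -0.04  1.78  0.01  1.41 -1.47]
([0.06, -0.242, -0.183], [0.0, 0.001, -0.001])
([0.061, -0.242, -0.183], [0.0, 0.001, -0.001])
([0.061, -0.242, -0.183], [0.0, 0.001, -0.001])
([0.061, -0.242, -0.183], [0.0, 0.001, -0.001])
([0.062, -0.242, -0.183], [0.0, 0.001, -0.001])
([0.062, -0.242, -0.183], [0.0, 0.001, -0.001])
([0.063, -0.242, -0.183], [0.0, 0.001, -0.001])
([0.063, -0.242, -0.183], [0.0, 0.001, -0.001])
row deg 0.1 mm 37.1
```

View pics/c12.png

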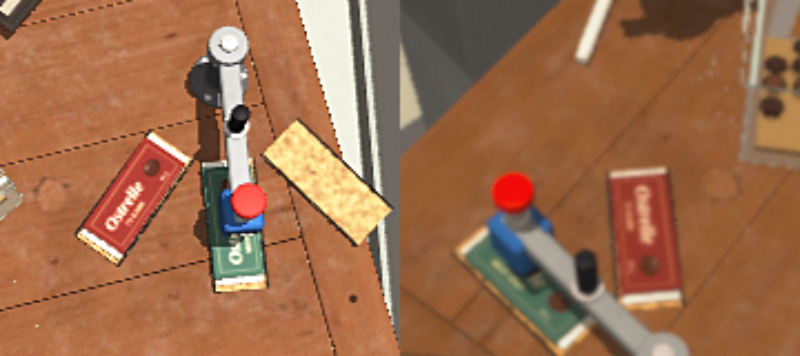

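Cap at (371.6,210) in top and (0.519,-0.317) in scene, green bar centre (0.518,-0.313): aligned. Red is squarely placed. Go press green.

{"method": "arm_command", "body": {"series": [{"dp": [0.05,-0.242,-0.183],"angular": [0,0.001,-0.001],"gripper": 0},{"dp": [0.06,-0.242,-0.183],"angular": [0,0.001,-0.001],"gripper": 0},{"dp": [0.06,-0.242,-0.183],"angular": [0,0.001,-0.001],"gripper": 0},{"dp": [0.06,-0.242,-0.183],"angular": [0,0.001,-0.001],"gripper": 0},{"dp": [0.06,-0.242,-0.183],"angular": [0,0.001,-0.001],"gripper": 0},{"dp": [0.06,-0.242,-0.183],"angular": [0,0.001,-0.001],"gripper": 0},{"dp": [0.06,-0.242,-0.183],"angular": [0,0.001,-0.001],"gripper": 0},{"dp": [0,0,0],"angular": [0,0,0],"gripper": 0}]}}

```text
clock: 51.95
position: [0.5045, -0.2921, 0.2171]
ee_rot: [0.598, -0.379, 0.597, 0.378]
contact_force: [-0.5, 0.4, -0.1]
width: 0.0001
```

```bash
python3 -c "
from h import *
p,r=st();plan(p,r,[.517,-.315,.18],None,2)"
```

```text
t 52.0 pos [ 0.5045 -0.2921  0.2171] yaw 1.129 w 0.0001 F [-0.5  0.4 -0.1] q [-0.64  0.29  1.51  0.    1.33 -1.77]
([0.155, -0.088, -0.064], [-0.0, 0.0, 0.001])
([0.155, -0.088, -0.064], [-0.0, 0.0, 0.001])
row deg 0.1 mm 22.7
```

{"method": "arm_command", "body": {"series": [{"dp": [0,-0.1,-0.07],"angular": [0,0,0],"gripper": 0},{"dp": [0,-0.09,-0.065],"angular": [0,0,0],"gripper": 0},{"dp": [0.15,0,0],"angular": [0,0,0],"gripper": 0},{"dp": [0.15,0,0],"angular": [0,0,0],"gripper": 0},{"dp": [0,0,0],"angular": [0,0,0],"gripper": 0},{"dp": [0,0,0],"angular": [0,0,0],"gripper": 0},{"dp": [0,0,0],"angular": [0,0,0],"gripper": 0},{"dp": [0,0,0],"angular": [0,0,0],"gripper": 0}]}}

```text
clock: 52.95
position: [0.5212, -0.3183, 0.1845]
ee_rot: [0.598, -0.382, 0.596, 0.376]
contact_force: [0.5, 0.4, -0.2]
width: -0.0
```

```bash
python3 -c "
from h import *
p,r=st();plan(p,r,[.517,-.315,p[2]],None,1);d=get_image('scene');show(d,[('cap',.165,40)])"
```

```text
t 53.0 pos [ 0.5212 -0.3183  0.1845] yaw 1.131 w -0.0000 F [ 0.5  0.4 -0.2] q [-0.66  0.35  1.51  0.    1.27 -1.79]
([-0.0, 0.043, 0.01], [0.0, -0.0, 0.005])
row deg 0.5 mm 5.4
cap [ 0.6362 -0.2779] yaw 2.517 L 46 W 42 [315. 240.]
```

{"method": "arm_command", "body": {"series": [{"dp": [0,0.04,0.01],"angular": [0,0,0.004],"gripper": 0},{"dp": [0.08,0,0],"angular": [0,0,0],"gripper": 0},{"dp": [0.08,0,0],"angular": [0,0,0],"gripper": 0},{"dp": [0.06,0,0],"angular": [0,0,0],"gripper": 0},{"dp": [0.05,0,0],"angular": [0,0,0],"gripper": 0},{"dp": [0.05,0,0],"angular": [0,0,0],"gripper": 0},{"dp": [0.05,0,0],"angular": [0,0,0],"gripper": 0},{"dp": [0.05,0,0],"angular": [0,0,0],"gripper": 0}]}}

```text
clock: 54.0
position: [0.5177, -0.3157, 0.1408]
ee_rot: [0.597, -0.382, 0.596, 0.376]
contact_force: [-11.6, 8.3, 50.2]
width: -0.0
```

```bash
python3 -c "
from h import *
p,r=st()"
```

```text
t 54.0 pos [ 0.5177 -0.3157  0.1408] yaw 1.132 w -0.0000 F [-11.6   8.3  50.2] q [-0.66  0.38  1.58 -0.    1.17 -1.79]
```

{"method": "arm_command", "body": {"series": [{"dp": [0.03,0,0],"angular": [0,0,0],"gripper": 0},{"dp": [0.03,0,0],"angular": [0,0,0],"gripper": 0},{"dp": [-0.1,0,0],"angular": [0,0,0],"gripper": 0},{"dp": [-0.2,0,0],"angular": [0,0,0],"gripper": 0},{"dp": [-0.3,0,0],"angular": [0,0,0],"gripper": 0},{"dp": [-0.3,0,0],"angular": [0,0,0],"gripper": 0},{"dp": [-0.1,0,0],"angular": [0,0,0],"gripper": 40},{"dp": [0,0,0],"angular": [0,0,0],"gripper": 65}]}}

```text
clock: 55.0
position: [0.5162, -0.3143, 0.2623]
ee_rot: [0.598, -0.383, 0.596, 0.375]
contact_force: [-0.1, -0.2, -0.3]
width: 0.0355
```

```bash
python3 -c "
from h import *
p,r=st();plan(p,r,[.600,-.3125,.21],1.62,6)
d=get_image('scene');show(d,[('cap',.165,40),('red',.014,300)])"
```

```text
t 55.0 pos [ 0.5162 -0.3143  0.2623] yaw 1.132 w 0.0355 F [-0.1 -0.2 -0.3] q [-0.66  0.3   1.39 -0.    1.44 -1.79]
([0.074, -0.104, 0.052], [-0.052, -0.001, 0.001])
([0.073, -0.108, 0.043], [-0.052, -0.001, 0.001])
([0.073, -0.111, 0.034], [-0.052, -0.001, 0.001])
([0.073, -0.113, 0.025], [-0.052, -0.001, 0.001])
([0.073, -0.115, 0.016], [-0.052, -0.001, 0.001])
([0.073, -0.116, 0.006], [-0.052, -0.001, 0.001])
row deg 4.7 mm 16.5
cap [ 0.6363 -0.278 ] yaw 2.522 L 46 W 42 [312. 237.]
cap [ 0.5236 -0.3201] yaw 0.898 L 31 W 24 [250. 208.]
red [ 0.5542 -0.2076] yaw 2.501 L 123 W 59 [310. 225.]
```

Both pressed. Next, the handle: grip it to swing back.

{"method": "arm_command", "body": {"series": [{"dp": [0.06,-0.11,0.055],"angular": [-0.055,0,0],"gripper": 65},{"dp": [0.06,-0.115,0.045],"angular": [-0.055,0,0],"gripper": 65},{"dp": [0.06,-0.12,0.035],"angular": [-0.055,0,0],"gripper": 65},{"dp": [0.06,-0.12,0.025],"angular": [-0.055,0,0],"gripper": 65},{"dp": [0.06,-0.12,0.016],"angular": [-0.055,0,0],"gripper": 65},{"dp": [0.05,-0.12,0.006],"angular": [-0.05,0,0],"gripper": 65},{"dp": [0,0,0],"angular": [0,0,0],"gripper": 65},{"dp": [0,0,0],"angular": [0,0,0],"gripper": 65}]}}

```text
clock: 56.05
position: [0.5998, -0.3072, 0.2006]
ee_rot: [0.476, -0.514, 0.48, 0.528]
contact_force: [-0.3, -1.3, 0.1]
width: 0.065
```

```bash
python3 -c "
from h import *
p,r=st();plan(p,r,[.600,-.3125,p[2]],1.62,1)"
```

```text
t 56.0 pos [ 0.5998 -0.3072  0.2006] yaw 1.657 w 0.0650 F [-0.3 -1.3  0.1] q [-0.58  0.45  1.31 -0.    1.4  -2.23]
([-0.0, 0.002, -0.044], [0.023, 0.006, -0.011])
row deg 2.4 mm 5.3
```

{"method": "arm_command", "body": {"series": [{"dp": [0.1,0,-0.04],"angular": [0.023,0.006,-0.01],"gripper": 65},{"dp": [0.17,0,0],"angular": [0,0,0],"gripper": 65},{"dp": [0.18,0,0],"angular": [0,0,0],"gripper": 65},{"dp": [0.15,0,0],"angular": [0,0,0],"gripper": 65},{"dp": [0,0,0],"angular": [0,0,0],"gripper": 40},{"dp": [0,0,0],"angular": [0,0,0],"gripper": 20},{"dp": [0,0,0],"angular": [0,0,0],"gripper": 12},{"dp": [0,0,0],"angular": [0,0,0],"gripper": 12}], "grip_force": 40}}

```text
clock: 57.05
position: [0.5965, -0.3129, 0.1289]
ee_rot: [-0.489, 0.51, -0.49, -0.51]
contact_force: [0.4, -0.2, -4.9]
width: 0.0173
```

```bash
python3 -c "
from h import *
arc(0.02,15,.128)"
```

```text
t 57.0 pos [ 0.5965 -0.3129  0.1289] yaw 1.612 w 0.0173 F [ 0.4 -0.2 -4.9] q [-0.59  0.49  1.43 -0.    1.22 -2.2 ]
swing 1.620 rad 0.0891
[0.0, -0.005, 0.079] [-0.066, -0.0, -0.0]
[0.0, -0.021, 0.076] [-0.066, -0.0, -0.0]
[0.0, -0.036, 0.07] [-0.066, -0.0, -0.0]
[0.0, -0.05, 0.06] [-0.066, -0.0, -0.0]
[0.0, -0.061, 0.048] [-0.066, -0.0, -0.0]
[0.0, -0.07, 0.034] [-0.066, -0.0, -0.0]
[0.0, -0.075, 0.019] [-0.066, -0.0, -0.0]
[0.0, -0.077, 0.003] [-0.066, -0.0, -0.0]
[0.0, -0.076, -0.014] [-0.066, -0.0, -0.0]
[0.0, -0.071, -0.029] [-0.066, -0.0, -0.0]
[0.001, -0.063, -0.043] [-0.066, -0.0, -0.0]
[0.001, -0.053, -0.055] [-0.066, -0.0, -0.0]
[0.001, -0.04, -0.065] [-0.066, -0.0, -0.0]
[0.001, -0.025, -0.072] [-0.066, -0.0, -0.0]
[0.001, -0.01, -0.075] [-0.066, -0.0, -0.0]
```

{"method": "arm_command", "body": {"series": [{"dp": [0,-0.003,0.076],"angular": [0.066,0,0],"gripper": 12},{"dp": [0,-0.003,0.076],"angular": [0.066,0,0],"gripper": 12},{"dp": [0,-0.003,0.076],"angular": [0.066,0,0],"gripper": 12},{"dp": [0,-0.003,0.076],"angular": [0.066,0,0],"gripper": 12},{"dp": [0,-0.003,0.076],"angular": [0.066,0,0],"gripper": 12},{"dp": [0,-0.003,0.076],"angular": [0.066,0,0],"gripper": 12},{"dp": [0,-0.003,0.076],"angular": [0.066,0,0],"gripper": 12},{"dp": [0,0,0],"angular": [0,0,0],"gripper": 12}]}}

```text
clock: 58.05
position: [0.6179, -0.2513, 0.1289]
ee_rot: [0.642, -0.298, 0.641, 0.296]
contact_force: [1.3, -0.2, -2.3]
width: 0.017
```

```bash
python3 -c "
from h import *
arc(0.02,7,.128)"
```

```text
t 58.0 pos [ 0.6179 -0.2513  0.1289] yaw 0.867 w 0.0170 F [ 1.3 -0.2 -2.3] q [-0.49  0.48  1.45 -0.    1.21 -1.36]
swing 0.864 rad 0.0876
[0.001, -0.007, 0.088] [0.076, 0.0, 0.0]
[0.001, -0.007, 0.087] [0.076, 0.0, 0.0]
[0.001, -0.008, 0.087] [0.076, 0.0, 0.0]
[0.001, -0.008, 0.086] [0.076, 0.0, 0.0]
[0.001, -0.008, 0.086] [0.076, 0.0, 0.0]
[0.001, -0.008, 0.086] [0.076, 0.0, 0.0]
[0.001, -0.008, 0.085] [0.076, 0.0, 0.0]
```

{"method": "arm_command", "body": {"series": [{"dp": [0,-0.007,0.086],"angular": [0.076,0,0],"gripper": 12},{"dp": [0,-0.007,0.086],"angular": [0.076,0,0],"gripper": 12},{"dp": [0,-0.008,0.086],"angular": [0.076,0,0],"gripper": 12},{"dp": [0,-0.008,0.086],"angular": [0.076,0,0],"gripper": 12},{"dp": [0,-0.008,0.086],"angular": [0.076,0,0],"gripper": 12},{"dp": [0,-0.008,0.08],"angular": [0.076,0,0],"gripper": 12},{"dp": [0,-0.005,0.06],"angular": [0.05,0,0],"gripper": 12},{"dp": [0,0,0],"angular": [0,0,0],"gripper": 12}]}}

```text
clock: 59.05
position: [0.6798, -0.22, 0.1289]
ee_rot: [0.707, -0.022, 0.706, 0.025]
contact_force: [2.4, 0.7, -2.3]
width: 0.0167
```

```bash
python3 -c "
from h import *
arc(0.02,2,.128)
d=get_image('scene');show(d,[('cap',.165,40),('red',.014,300),('green',.014,300)])"
```

```text
t 59.0 pos [ 0.6798 -0.22    0.1289] yaw 0.067 w 0.0167 F [ 2.4  0.7 -2.3] q [-0.41  0.54  1.33  0.01  1.27 -0.48]
swing 0.048 rad 0.0872
[0.004, -0.009, 0.01] [0.01, 0.001, -0.001]
[0.004, -0.009, 0.01] [0.01, 0.001, -0.001]
cap [ 0.5781 -0.2524] yaw 2.418 L 16 W 14 [300. 206.]
cap [ 0.6172 -0.2645] yaw 2.516 L 93 W 41 [313. 230.]
red [ 0.5543 -0.2076] yaw 2.520 L 124 W 59 [310. 225.]
green [ 0.5519 -0.3147] yaw 0.106 L 58 W 49 [269. 256.]
green [0.3143 0.0681] yaw 2.497 L 265 W 48 [328.  96.]
```

Parked at about 0.03 rad. Release, rise, withdraw, check.

{"method": "arm_command", "body": {"series": [{"dp": [0,0,0],"angular": [0,0,0],"gripper": 26},{"dp": [0,0,0],"angular": [0,0,0],"gripper": 40},{"dp": [-0.2,0,0],"angular": [0,0,0],"gripper": 40},{"dp": [-0.35,0,0],"angular": [0,0,0],"gripper": 40},{"dp": [-0.35,0,0],"angular": [0,0,0],"gripper": 40},{"dp": [-0.2,0,0],"angular": [0,0,0],"gripper": 40},{"dp": [0,0,-0.4],"angular": [0,0,0],"gripper": 40},{"dp": [0,0,-0.4],"angular": [0,0,0],"gripper": 40}]}}

```text
clock: 60.1
position: [0.5809, -0.2313, 0.2677]
ee_rot: [0.708, -0.026, 0.706, 0.025]
contact_force: [0.2, -0.8, -0.2]
width: 0.04
```

{"method": "arm_command", "body": {"series": [{"dp": [0,0,-0.4],"angular": [0,0,0],"gripper": 40},{"dp": [0,0,-0.4],"angular": [0,0,0],"gripper": 40},{"dp": [0,0.3,-0.3],"angular": [0,0,0],"gripper": 40},{"dp": [0,0.3,0],"angular": [0,0,0],"gripper": 40},{"dp": [0,0.3,0],"angular": [0,0,0],"gripper": 40},{"dp": [0,0,0],"angular": [0,0,0],"gripper": 40},{"dp": [0,0,0],"angular": [0,0,0],"gripper": 40},{"dp": [0,0,0],"angular": [0,0,0],"gripper": 40}]}}

```text
clock: 61.1
position: [0.4304, -0.1343, 0.2715]
ee_rot: [0.709, -0.028, 0.704, 0.02]
contact_force: [-0.1, -0.7, 0.8]
width: 0.0398
```

```bash
python3 -c "
from h import *
a=get_image('top');b=get_image('scene')
for d in(a,b):show(d,[('cap',.165,60),('red',.014,300),('green',.014,300)])
cv2.imwrite('pics/c13.png',cv2.resize(np.hstack([a['image'][100:280,250:440],b['image'][130:310,210:400]]),(800,379)))
st()"
```

```text
cap [ 0.5235 -0.2052] yaw 2.506 L 102 W 46 [321. 207.]
cap [ 0.6725 -0.1376] yaw 1.557 L 30 W 30 [287. 141.]
red [ 0.5497 -0.2041] yaw 2.510 L 136 W 57 [321. 207.]
green [0.1856 0.3772] yaw 1.204 L 84 W 46 [ 75. 368.]
green [ 0.3343 -0.036 ] yaw 1.121 L 68 W 41 [252. 299.]
green [0.4568 0.223 ] yaw 1.138 L 75 W 36 [147. 250.]
green [ 0.4382 -0.1244] yaw 2.664 L 211 W 45 [287. 253.]
green [ 0.5179 -0.3138] yaw 0.066 L 123 W 58 [364. 219.]
cap [ 0.6181 -0.2652] yaw 2.523 L 91 W 41 [313. 230.]
cap [ 0.6769 -0.1413] yaw 2.414 L 33 W 32 [385. 206.]
red [ 0.5538 -0.2071] yaw 2.520 L 123 W 59 [310. 225.]
green [ 0.5526 -0.3148] yaw 0.071 L 55 W 48 [269. 256.]
t 61.2 pos [ 0.4305 -0.1344  0.2713] yaw 0.067 w 0.0399 F [ 0.5 -0.2 -0.7] q [-0.45  0.06  1.68 -0.01  1.39 -0.52]
```

View pics/c13.png

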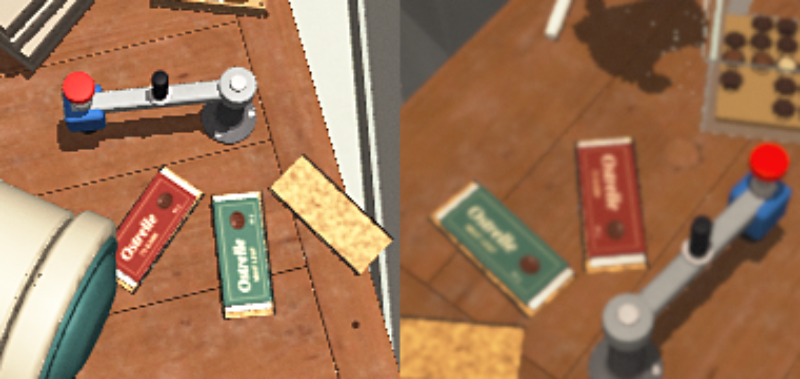

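The last view shows both bars squarely on the left and middle mats, the plunger up and the arm at about 0.05 rad (limit 0.15), with the gripper clear.

```bash
python3 -c "
from rig import sign_off;print(sign_off())"
```

```text
the job is handed in; nothing more can be done
None
```

I placed the red and green bars on mats, stamped them in that order, and handed the job in at about 61 s. There was no gold bar in the scene. `sign_off` gives no verdict, so the points below are my own last checks.

- **Bars:** red lies on the left mat and green on the middle mat. Both centres measure about 3 mm from the mat centre, and both angles are within about 0.03 rad. The two cameras disagree by 3–4 mm on red; in the scene view only part of green was picked up, so its figure comes from the top view.
- **Stamping:** the plunger reached its stop on each bar, with the fingertips at z ≈ 0.141 m. The force at the stop was about 34 N on red and 50 N on green. The 50 N is more than was needed, but it came through the fingertips, not the gripper body.
- **Arm:** it is parked at about 0.05 rad (limit 0.15), the plunger is up, and the gripper is clear of everything.

Two things went wrong along the way and were handled:
- **Handle slip:** the handle slid out of the pads near the end of the first swing. After that I turned the gripper along with the arm.
- **Green knocked:** the green bar was pushed about 30 mm aside before I picked it up, so I measured it again first.

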